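# Hang the carving handpiece on the free hook of the tool carousel

## Task

First turn the tool carousel by its knob until the empty yellow hook faces the green pointer, while the orange carving handpiece still stands in its wooden rest. Then hang the handpiece by its collar in that forked hook and press it straight down until the stiff sliding hook is fully home, feeling your way: never push the handpiece against the carousel with more than 25 N. Leave it hanging upright at the pointer, let go, and leave the bowl, the tray and the cork block where they are.

Things in the scene. Friction and masses are not known exactly. Their poses are not given: they have to be found in the camera images.
- carousel_base: Fixed black foot of the tool carousel, 170 mm across. Origin on the bench, on the vertical turning axis; its -x axis points to the green pointer. The head carries 4 hooks 90 degrees apart, 120 mm from the axis; three hold handpieces (blue, green, white), up to 0.23 m high. It turns endlessly either way with 0.22 N m friction (about 2 N at a hook) and stays where left.
- knob (a point): Centre of the round black knob on the turning axis, 44 mm across, 32 mm high (16 mm above and below this point), free all round to a radius of 65 mm. Turning it turns the head with all its hooks one to one.
- load_mark (a point): Fixed point above the green pointer, 120 mm from the turning axis, 175 mm above the bench: where the empty hook's seat must stand.
- hook_place (a point): Seat centre of the empty yellow hook, on the turning head, 175 mm above the bench. Outwards = from the knob to this point. The hook is a level fork, open outwards: tines 6 mm thick, slot 20 mm wide, closed end 10 mm inward of here. The stem was set by hand: with the hook up, the tines' top is anywhere from 12 mm above to 12 mm below this point, which does not show it. Find it by feel.
- hook_slide (a joint): How far the yellow hook is pressed down, m: 0 up (as found), 0.012 home on a rigid stop. Stiff friction of 6 N: the handpiece's weight does not move it; it stays where left. Its tines reach 38 mm outward of the seat, mouth flared; lips 5 mm high, 22 to 28 mm outward, stop the collar sliding out. Its back plate begins 28 mm inward and rises 11 mm above the tines.
- handpiece_center (a point): Mid-length of the orange handpiece, 183 mm long, 0.15 to 0.3 kg, standing nose down, z axis up. Along z from here, mm: nose dia 14 from -91.5 to -63.5; orange body dia 30 to -8.5; neck dia 16 to +35.5 (goes between the tines); collar dia 36 to +43.5 (its underside rests on the tines); black round cap dia 26 to +91.5 (grasp it).
- handpiece_cap (a point): Point on the axis of the handpiece's cap, 67.5 mm above its centre: a good height to grasp.
- rest: Fixed dark wooden rest block 85 x 85 x 45 mm, origin at the centre of its underside; the handpiece's nose stands 28 mm deep in its central hole (22 mm across), the orange body's shoulder on its top.
- bowl: Loose wooden bowl, 96 mm across, 55 mm high, origin under its centre. Leave alone.
- burr_tray: Loose grey tray 90 x 60 x 28 mm, origin under its centre. Leave alone.
- sanding_block: Loose cork block 75 x 45 x 32 mm, origin under its centre. Leave alone.

How it is judged:
On the way, in this order (a step that is already met when the one before it is completed fails the run):
1. the empty hook stands at the pointer, the handpiece still in its rest (horizontal distance between hook_place and load_mark below 0.01 m and distance of handpiece_center from where it was at the start of the episode below 0.01 m), for 0.3 s.
2. the handpiece hangs in the hook and has pressed it home (value of joint hook_slide above 0.0105 m and horizontal distance between handpiece_center and hook_place below 0.008 m and contact force between handpiece and carousel_base above 1 N), for 0.2 s.
At the end, for the whole second after the job is handed in: The handpiece hangs released and at rest by its collar in the yellow hook, upright within 0.15 rad and its centre within 8 mm sideways of the hook's seat point; the hook is pressed down at least 10.5 of its 12 mm; the hook's seat point is within 12 mm of the loading mark at the green pointer (all of step 2 and z of handpiece_center in the frame of hook_place between -0.063 and -0.032 m and angle between handpiece_center's own z axis and vertical below 0.15 rad and horizontal distance between hook_place and load_mark below 0.012 m and linear speed of handpiece below 0.02 m/s); the robot touches nothing.
It fails at once if the handpiece pushed against the carousel with more than 25 N (contact force between handpiece and carousel_base above 25 N).
It fails at once if the handpiece tipped over (angle between handpiece_center's own z axis and vertical above 0.6 rad).
It fails at once if the bowl, the tray or the cork block shifted by more than 20 mm (distance of any of bowl, burr_tray, sanding_block from where it was at the start of the episode above 0.02 m).
It also fails if it takes over 72 s, if anything falls off the work surface, if the arm or the gripper's body presses on something with over 40 N, if the wrist force passes 120 N, or if a joint passes its speed limit or range.

## Robot

A 6-joint arm with a two-finger parallel gripper is mounted at the origin on the work surface. World frame = base frame: x ahead of the robot, y to its left, z up, the work surface at z = 0. Lengths are in m, angles in rad, forces in N, time in s.
With the tool pointing down it reaches from about 0.25 to 0.775 m from the base axis. Payload 4 kg.
Tool frame: the origin (TCP) lies at the very end of the fingers, on their centre line; the grasp point (between the pads) lies 19 mm behind it; y points along the fingers, x is the direction in which the jaws open and shut, and the axes are right-handed (so a half turn about y gives the same grasp; the last joint's range is limited). The gripper opens to 94 mm and grips with 3 to 60 N. Pads are 16 mm wide; open, the fingers measure 119 mm over their backs; the gripper's body (75 mm by 177 mm) begins 78 mm behind the grasp point.
Start: joints at [-0.103, 0.087, 1.371, -0, 1.684, -0.103], TCP at [0.55, -0, 0.206] pointing down, gripper open.
Joint ranges: [-3.1, 3.1], [-0.76, 2.03], [0.27, 2.55], [-1.08, 4.22], [0.17, 2.65], [-2.57, 2.57]. Speed limits (rad/s): [2.79, 2.79, 3.14, 3.14, 3.14, 3.14].

## Interface

Orientations are given as [roll, pitch, yaw] about the fixed x, y, z axes, in that order (R = Rz(yaw) Ry(pitch) Rx(roll)).
In Python, from bench import robot, snapshot, workorder gives the robot as it stands.
- The arm moves only by the tool play_rows, never from a script. Its argument "steps" is a list of rows, each an object of numbers: "x", "y", "z": the shift along the world's x, y, z in m; "rx", "ry", "rz": the turn, a rotation vector about the world's x, y, z in rad; "hand": the finger opening in m, from 0 to 0.094. A call has 1 to 8 rows; each row shifts and turns the commanded pose from where the row before left it; what a row does not reach is not made up. A row lasts 1/8 s, in which the tool goes at most 62.5 mm and 10.7 degrees, less where a joint would pass 70% of its speed; a pose out of reach is approached as far as the arm can. A call is refused whole if a number of a shift passes 0.0625 or a number of a turn 0.188, either way. A call with a gripper value outside its range is refused whole. The fingers move at their own pace and stop on an object; the grip force is fixed at half the most. Time passes only in rows, so rows that do not move let the fingers close. It gives the time, the measured TCP pose, the force and the opening at its end, in the units of the state.
- robot.get_obs(): the state, without advancing time (a new reading comes with each control period).
- snapshot(name): name is "scene" or "side" or "wrist"; returns a dict with "color" (384x512x3 uint8, red, green, blue), "range_z" (384x512 float32, m along the optical axis (not along the pixel's ray), 0 where there is no reading), "fov_y" (degrees; the focal length in pixels is half the picture's height over the tangent of half this angle, whatever the lens; pixels are square), "cx", "cy" (the principal point, pixels), "T" (4x4, takes a point from camera to world coordinates). Camera axes: x right, y down, z forward; pixel columns grow to the right and rows downward; lengths in m; the calibration is good to about 2 mm. A picture is of the moment at which its call begins.
- workorder.close_job(): hands the job in, once; it reports no verdict.
The state is a dict: "time": time; "joint_positions": joint angles; "qvel": joint speeds; "joint_torque": joint torques, N m; "tool_pos": TCP position; "ee_rot": TCP orientation; "wrist_force": force on the tool from outside, world axes, zero at the start; "wrist_torque": the same for the moment, N m; "width": finger opening in m.
Only numpy, scipy, OpenCV 4.12 (cv2) and the standard library are available. Lean on these libraries where they do the work, as an engineer would, in place of code of your own. Each camera call takes 0.05 s, during which the arm holds its last target.

## Working session

There is one attempt and no reset: what is moved stays moved. The work goes in short steps, Python scripts to look and compute and a tool call to move; the robot and the scene stay as the last step left them, time stands still between calls to the robot, and variables do not carry over. Pictures are saved under pics/ and viewed, and the job is handed in when it is done.

Besides the shell and the picture viewer there is one more tool, called after "Emit:" as name(argument=value, ...), one argument or row to a line, values as JSON. play_rows: Moves the arm, as the interface text tells. Its arguments: {"type":"object","properties":{"steps":{"type":"array"}},"required":["steps"]}

```bash
ls; mkdir -p pics; cat > h.py <<'E'
import numpy as np, cv2
from bench import robot, snapshot, workorder
def snap(n,f):
    s=snapshot(n); cv2.imwrite('pics/'+f+'.png',s['color'][:,:,::-1]); np.savez('pics/'+f+'.npz',**s); return s
def ld(f): return np.load('pics/'+f+'.npz')
def pts(s):
    c=s['range_z'];h,w=c.shape;f=h/2/np.tan(np.radians(float(s['fov_y']))/2)
    v,u=np.mgrid[:h,:w]; P=np.stack([(u-s['cx'])/f*c,(v-s['cy'])/f*c,c],-1)
    T=s['T']; W=P@T[:3,:3].T+T[:3,3]; W[c==0]=np.nan; return W
E
python3 - <<'E'
from h import *
o=robot.get_obs(); print(o)
for n in ['scene','side','wrist']:
    s=snap(n,n+'0'); print(n,s['fov_y'],s['cx'],s['cy'],np.round(s['T'],3).tolist())
E
```

```text
pics
{'time': 0.0, 'joint_positions': array([-1.03081780e-01,  8.79720309e-02,  1.37226986e+00,  8.81508142e-06,
        1.68357005e+00, -1.03112643e-01]), 'qvel': array([ 1.32222103e-05, -4.48377518e-06,  2.20839760e-04, -1.82828703e-03,
        6.71314727e-04, -4.26599221e-04]), 'joint_torque': array([ 1.28542815e-03, -3.40182602e+01, -3.02423716e+01,  7.18220207e-02,
        3.29729996e-02, -1.13141955e-04]), 'tool_pos': array([5.49452600e-01, 6.51170408e-05, 2.04286944e-01]), 'ee_rot': array([-1.57055918e+00,  2.20660024e-03,  3.21063940e-05]), 'wrist_force': array([-0.20344519,  0.34426432,  0.14533112]), 'wrist_torque': array([0.05622113, 0.00642151, 0.03152631]), 'width': 0.09394502327125907}
scene 53.1799181794444 260.51993509256937 195.30541409217102 [[-0.234, 0.592, -0.772, 1.393], [0.972, 0.133, -0.192, 0.163], [-0.011, -0.795, -0.606, 0.766], [0.0, 0.0, 0.0, 1.0]]
side 52.393440455786845 252.83878125170958 192.0180692080052 [[-0.97, -0.111, 0.215, 0.38], [-0.241, 0.535, -0.81, 0.731], [-0.025, -0.838, -0.545, 0.643], [0.0, 0.0, 0.0, 1.0]]
wrist 62.761467474312305 257.21191113249057 192.92307223485 [[1.0, 0.001, -0.001, 0.552], [0.0, -0.971, -0.24, 0.068], [-0.001, 0.24, -0.971, 0.384], [0.0, 0.0, 0.0, 1.0]]
```

View pics/scene0.png

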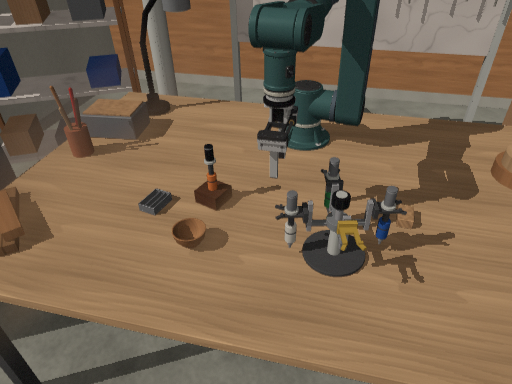

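View pics/side0.png

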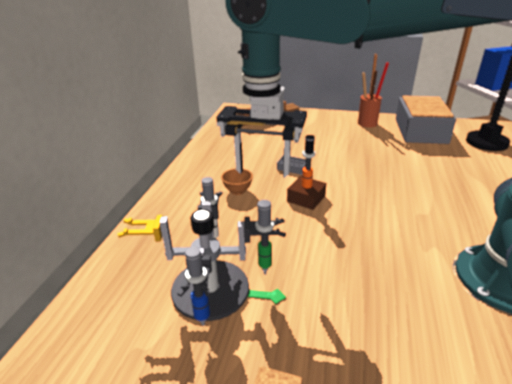

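View pics/wrist0.png

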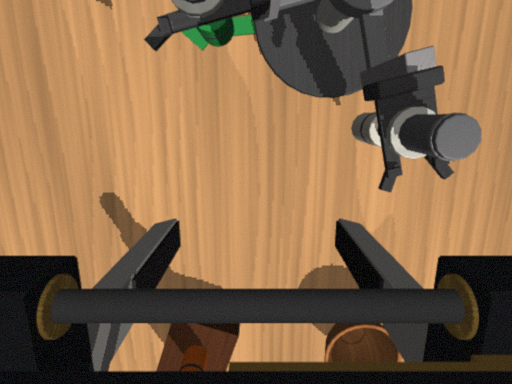

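The carousel (knob about scene px 341,197) has its yellow hook facing away from the robot (px 348,235). The green pointer faces the robot (side px 270,295). The orange handpiece stands in its rest at scene px 212,170. Next I'll measure their positions.

```bash
python3 - <<'E'
from h import *
for n in ['scene0','side0','wrist0']:
    s=ld(n); W=pts(s); hsv=cv2.cvtColor(s['color'],cv2.COLOR_RGB2HSV)
    H,S,V=[hsv[...,i].astype(int) for i in range(3)]
    x,y,z=W[...,0],W[...,1],W[...,2]
    inb=(x>0.2)&(x<0.95)&(abs(y)<0.5)&(z>-.01)&(z<0.35)
    def rep(nm,m):
        m=m&inb
        if m.sum()<8: return print(n,nm,'few',m.sum())
        p=W[m]; print(n,nm,m.sum(),'med',np.round(np.median(p,0),4),'min',np.round(np.percentile(p,2,axis=0),4),'max',np.round(np.percentile(p,98,axis=0),4))
    rep('yellow',(H>20)&(H<32)&(S>190)&(V>120)&(z>0.1))
    rep('green ptr',(H>50)&(H<75)&(S>180)&(V>70)&(z<0.05))
    rep('orange',(H>3)&(H<15)&(S>210)&(V>100)&(z>0.03)&(z<.13))
    rep('disk',(V<75)&(S<80)&(z>0.005)&(z<0.03)&(x>.45)&(y>0.05))
    rep('knob',(z>0.21)&(V<60)&(y>0.05))
    rep('cap',(z>0.13)&(z<.22)&(V<80)&(y<-0.05))
E
```

```text
scene0 yellow few 0
scene0 green ptr few 0
scene0 orange few 0
scene0 disk 1779 med [0.6538 0.168  0.0117] min [0.5662 0.0985 0.0069] max [0.7114 0.2505 0.0146]
scene0 knob 22 med [0.5245 0.1427 0.2138] min [0.5185 0.1349 0.21  ] max [0.5283 0.1565 0.2203]
scene0 cap 147 med [ 0.481  -0.2195  0.1786] min [ 0.4638 -0.2335  0.1328] max [ 0.4874 -0.2109  0.2011]
side0 yellow 238 med [0.7339 0.2024 0.1799] min [0.7073 0.1842 0.178 ] max [0.781  0.2331 0.1916]
side0 green ptr few 0
side0 orange 123 med [ 0.4714 -0.2098  0.0695] min [ 0.4606 -0.2166  0.0472] max [ 0.4829 -0.205   0.099 ]
side0 disk 1173 med [0.5966 0.1989 0.0111] min [0.5553 0.1042 0.0068] max [0.6509 0.2568 0.0135]
side0 knob few 0
side0 cap 129 med [ 0.472  -0.2119  0.1786] min [ 0.4636 -0.2225  0.1318] max [ 0.4806 -0.2071  0.1996]
wrist0 yellow few 0
wrist0 green ptr 14 med [0.4916 0.1521 0.0038] min [0.4742 0.143  0.0031] max [0.5446 0.1693 0.0052]
wrist0 orange 11 med [ 0.4889 -0.2225  0.067 ] min [ 0.4885 -0.2239  0.0584] max [ 0.4892 -0.2207  0.0732]
wrist0 disk 8083 med [0.6178 0.1415 0.0122] min [0.5567 0.0948 0.0103] max [0.7093 0.1823 0.0141]
wrist0 knob few 5
wrist0 cap few 0
```

```bash
python3 - <<'E'
from h import *
for n,a in [('scene0',(150,270,270,440)),('side0',(170,330,110,300)),('side0',(120,220,270,340)),('scene0',(130,260,130,250))]:
    i=cv2.imread(f'pics/{n}.png')[a[0]:a[1],a[2]:a[3]]; k=int(min(780/i.shape[1],590/i.shape[0]));cv2.imwrite(f'pics/c_{n}_{a[0]}.png',cv2.resize(i,None,fx=k,fy=k,interpolation=2));print(k)
E
```

```text
4
3
5
4
```

View crops.

View pics/c_scene0_150.png

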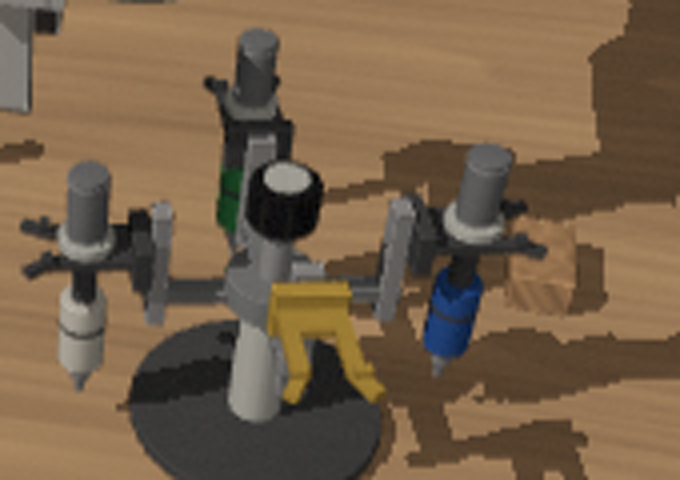

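View pics/c_side0_170.png

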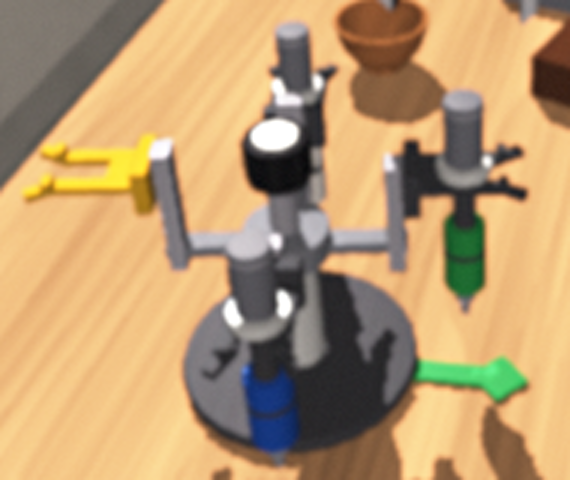

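```bash
python3 - <<'E'
from h import *
for n,(a,b,c,d) in [('scene0',(150,270,270,440)),('side0',(170,330,110,300))]:
    s=ld(n); W=pts(s)[a:b,c:d].reshape(-1,3); col=s['color'][a:b,c:d].reshape(-1,3)
    m=(W[:,2]>0.2)
    print(n,np.histogram(W[:,2][~np.isnan(W[:,2])],bins=np.arange(0.1,0.34,0.01)))
s=ld('scene0');W=pts(s)
for v in range(186,212,2): print(v,[ (s['color'][v,u].tolist(),np.round(W[v,u],3).tolist()) for u in (335,341,347)])
s=ld('side0');W=pts(s)
for v in range(206,240,3): print(v,[ (s['color'][v,u].tolist(),np.round(W[v,u],3).tolist()) for u in (195,202,208)])
E
```

```text
scene0 (array([175, 356, 253, 118, 132, 347, 438, 591, 467, 252, 296, 172, 108,
        26,  28,  25,  28,  29,  25,   0,  37,   0,   0]), array([0.1 , 0.11, 0.12, 0.13, 0.14, 0.15, 0.16, 0.17, 0.18, 0.19, 0.2 ,
       0.21, 0.22, 0.23, 0.24, 0.25, 0.26, 0.27, 0.28, 0.29, 0.3 , 0.31,
       0.32, 0.33]))
side0 (array([ 214,  538,  476,  183,  208,  303,  730, 1122,  579,  390,  462,
        286,  139,    0,    0,    0,    0,    0,    0,    0,    0,    0,
          0]), array([0.1 , 0.11, 0.12, 0.13, 0.14, 0.15, 0.16, 0.17, 0.18, 0.19, 0.2 ,
       0.21, 0.22, 0.23, 0.24, 0.25, 0.26, 0.27, 0.28, 0.29, 0.3 , 0.31,
       0.32, 0.33]))
186 [([92, 90, 88], [0.562, 0.156, 0.177]), ([32, 32, 29], [0.549, 0.171, 0.17]), ([148, 116, 83], [0.301, 0.194, -0.002])]
188 [([97, 94, 93], [0.564, 0.157, 0.172]), ([32, 31, 33], [0.546, 0.172, 0.162]), ([152, 120, 86], [0.313, 0.194, -0.002])]
190 [([91, 89, 87], [0.563, 0.157, 0.164]), ([86, 84, 78], [0.609, 0.172, 0.201]), ([151, 119, 85], [0.327, 0.195, 0.0])]
192 [([21, 21, 22], [0.625, 0.158, 0.204]), ([158, 156, 148], [0.621, 0.173, 0.203]), ([
[... 1939 characters left out ...]
([22, 20, 22], [0.623, 0.194, 0.197]), ([20, 18, 22], [0.614, 0.187, 0.192])]
227 [([16, 16, 17], [0.637, 0.197, 0.189]), ([19, 17, 20], [0.622, 0.197, 0.192]), ([17, 18, 19], [0.614, 0.189, 0.187])]
230 [([12, 13, 16], [0.638, 0.197, 0.182]), ([19, 19, 19], [0.624, 0.196, 0.183]), ([16, 16, 17], [0.614, 0.19, 0.181])]
233 [([150, 104, 67], [0.639, 0.196, 0.174]), ([20, 18, 20], [0.623, 0.199, 0.179]), ([41, 39, 40], [0.614, 0.191, 0.174])]
236 [([247, 204, 137], [0.731, 0.007, -0.002]), ([112, 108, 113], [0.631, 0.184, 0.158]), ([87, 84, 88], [0.621, 0.176, 0.153])]
239 [([235, 199, 168], [0.726, 0.02, -0.001]), ([118, 114, 117], [0.63, 0.186, 0.152]), ([92, 89, 93], [0.621, 0.178, 0.147])]
```

```bash
cat > geo.py <<'E'
from h import *
from scipy.optimize import least_squares
def circ(p,r):
    g=lambda q:np.hypot(p[:,0]-q[0],p[:,1]-q[1])-r
    q=least_squares(g,[p[:,0].mean(),p[:,1].mean()],loss='soft_l1',f_scale=.002); return q.x,np.std(q.fun)
E
python3 - <<'E'
from geo import *
K=[];C=[]
for n in ['scene0','side0','wrist0']:
    s=ld(n); W=pts(s); hsv=cv2.cvtColor(s['color'],cv2.COLOR_RGB2HSV)
    H,S,V=[hsv[...,i].astype(int) for i in range(3)]
    x,y,z=W[...,0],W[...,1],W[...,2]
    r=np.hypot(x-.63,y-.175)
    top=(r<.03)&(z>.198)&(z<.21); 
    if top.sum()>5: print(n,'knob top',top.sum(),W[top].mean(0), (W[top].min(0)+W[top].max(0))/2)
    side=(r<.03)&(z>.175)&(z<.197)&(V<60)
    if side.sum()>10: print(n,'knob side',side.sum(),circ(W[side][:,:2],.022), 'meanr'); K.append(W[side])
    # disk: contour of dark mask in plane
    d=(V<90)&(S<90)&(z>0.008)&(z<0.016)&(r<.1)
    e=W[d]; 
    if len(e): 
        hull=cv2.convexHull(e[:,:2].astype(np.float32))[:,0]; print(n,'disk',len(e),circ(hull,.085),np.median(e[:,2]))
    g=(H>48)&(H<80)&(S>120)&(z<.03)&(z>-.004)&(x>.4)&(x<.6)&(y>.05)&(y<.3)
    if g.sum()>5: p=W[g]; print(n,'green',len(p),p.mean(0),p[np.argmin(p[:,0])],p.min(0),p.max(0))
    Y=(H>18)&(H<33)&(S>140)&(x>.64)&(x<.9)&(z>.13)&(z<.25)
    if Y.sum()>20:
        p=W[Y]; R=np.hypot(p[:,0]-.63,p[:,1]-.175)
        print(n,'yellow',len(p))
        for a in np.arange(.07,.17,.01):
            q=p[(R>a)&(R<a+.01)]
            if len(q)>3: print('  r%.2f'%a,len(q),q.mean(0).round(4),q.min(0).round(4),q.max(0).round(4))
    cap=(z>0.155)&(z<.197)&(V<90)&(np.hypot(x-.472,y+.22)<.03)
    if cap.sum()>10: print(n,'cap',cap.sum(),circ(W[cap][:,:2],.013)); C.append(W[cap])
    o=(S>180)&(H<16)&(z>.05)&(z<.098)&(np.hypot(x-.472,y+.22)<.03)
    if o.sum()>10: print(n,'body',o.sum(),circ(W[o][:,:2],.015))
    t=(z>.197)&(z<.207)&(np.hypot(x-.472,y+.22)<.02)
    if t.sum(): print(n,'captop',t.sum(),W[t].mean(0),(W[t].min(0)+W[t].max(0))/2)
print('knob all',circ(np.vstack(K)[:,:2],.022)); print('cap all',circ(np.vstack(C)[:,:2],.013))
E
```

```text
scene0 knob top 167 [0.63401497 0.17453832 0.20217465] [0.62984489 0.17469836 0.20200341]
scene0 knob side 132 (array([0.62978191, 0.17414025]), np.float64(0.0010558151054068075)) meanr
scene0 disk 1737 (array([0.63141576, 0.17440339]), np.float64(0.0007750949414771939)) 0.011778521054502389
scene0 yellow 449
  r0.08 48 [0.7141 0.1921 0.1882] [0.7033 0.1731 0.1635] [0.7198 0.2138 0.1928]
  r0.09 135 [0.7204 0.1941 0.1826] [0.7113 0.1741 0.1602] [0.7298 0.217  0.1927]
  r0.10 67 [0.7318 0.1989 0.1792] [0.7216 0.1789 0.1732] [0.7387 0.2181 0.1831]
  r0.11 41 [0.7402 0.2035 0.1791] [0.732  0.1818 0.1721] [0.7485 0.2209 0.182 ]
  r0.12 33 [0.7513 0.2036 0.1797] [0.7432 0.1846 0.1766] [0.7573 0.2234 0.1828]
  r0.13 25 [0.7588 0.2088 0.1792] [0.7522 0.1874 0.1726] [0.7658 0.2257 0.1814]
  r0.14 51 [0.7712 0.21   0.1821] [0.7633 0.1876 0.1737] [0.7784 0.2301 0.1863]
  r0.15 40 [0.7789 0.2139 0.1789] [0.7703 0.1872 0.1744] [0.789  0.2374 0.1818]
  r0.16 9 [0.7852 0.2111 0.1767] [0.7778 0.1899 0.175 ] [0.7907 0.2369 0.1793]
scene0 cap 101 (array([ 0.47211525, -0.22417663]), np.float64(0.00160
[... 1470 characters left out ...]
)
side0 body 148 (array([ 0.47415713, -0.22270867]), np.float64(0.0018278415059440022))
side0 captop 31 [ 0.47363339 -0.22013154  0.19876285] [ 0.47415013 -0.22000491  0.1989667 ]
wrist0 disk 8428 (array([0.63181672, 0.17410918]), np.float64(0.01600530164617554)) 0.012231056843320764
wrist0 green 631 [0.51412093 0.15924687 0.00412358] [0.46845621 0.15852767 0.00409469] [ 4.68456206e-01  1.40361893e-01 -8.31273794e-05] [0.54899901 0.17367883 0.00646638]
wrist0 body 465 (array([ 0.4745842 , -0.22530591]), np.float64(0.00047511345984809124))
knob all (array([0.6304252 , 0.17508041]), np.float64(0.001206254705834575))
cap all (array([ 0.47241188, -0.22337173]), np.float64(0.0017227916522503598))
```

Emit:
play_rows(
  steps=[
    {"z": 0.055,"rz": 0.183},
    {"x": 0.01,"y": 0.02,"rz": 0.183},
    {"x": 0.015,"y": 0.03,"rz": 0.183},
    {"x": 0.015,"y": 0.03,"rz": 0.183},
    {"x": 0.015,"y": 0.03,"rz": 0.183},
    {"x": 0.015,"y": 0.03,"rz": 0.183},
    {"x": 0.011,"y": 0.035,"rz": 0.183},
    {"rz": 0.183},
  ],
)

```text
schema error: expected keys x, y, z, rx, ry, rz, hand
```

Emit:
play_rows(
  steps=[
    {"rz": 0.183},
    {"rz": 0.183},
    {},
    {},
  ],
)

```text
schema error: expected keys x, y, z, rx, ry, rz, hand
```

```bash
python3 - <<'E'
from h import *
o=robot.get_obs(); print(o['time'],o['tool_pos'],o['ee_rot'],o['joint_positions'],o['wrist_force'])
snap('wrist','wrist1'); snap('side','side1')
E
```

```text
0.15 [5.49595744e-01 5.12750326e-05 2.04583448e-01] [-1.57063592e+00  1.63420432e-03  2.30702123e-05] [-1.03068876e-01  8.77855508e-02  1.37188622e+00 -8.67471176e-06
  1.68356291e+00 -1.03092784e-01] [-0.35555674  0.46361113 -0.46240962]
```

View pics/wrist1.png

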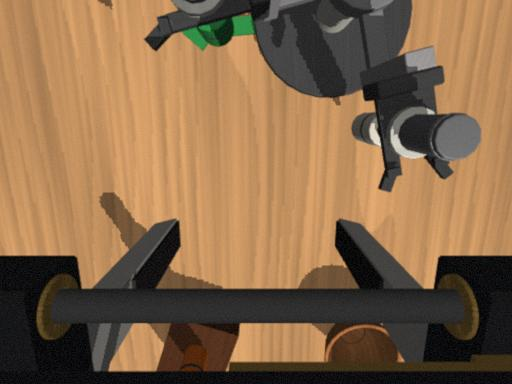

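View pics/side1.png

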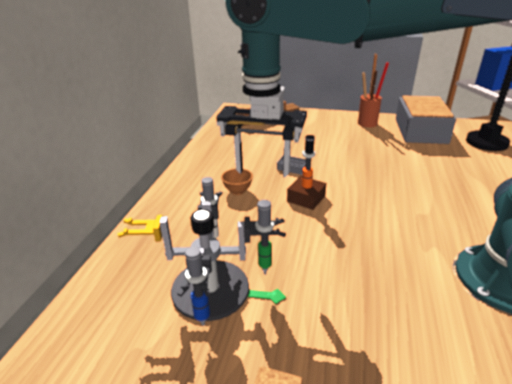

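The call was refused because each row needs all seven keys, so the arm hasn't moved and the scene looks the same. I'll resend it with full rows.

Emit:
play_rows(
  steps=[
    {"x": 0,"y": 0,"z": 0.055,"rx": 0,"ry": 0,"rz": 0.183,"hand": 0.094},
    {"x": 0.01,"y": 0.02,"z": 0,"rx": 0,"ry": 0,"rz": 0.183,"hand": 0.094},
    {"x": 0.015,"y": 0.03,"z": 0,"rx": 0,"ry": 0,"rz": 0.183,"hand": 0.094},
    {"x": 0.015,"y": 0.03,"z": 0,"rx": 0,"ry": 0,"rz": 0.183,"hand": 0.094},
    {"x": 0.015,"y": 0.03,"z": 0,"rx": 0,"ry": 0,"rz": 0.183,"hand": 0.094},
    {"x": 0.015,"y": 0.03,"z": 0,"rx": 0,"ry": 0,"rz": 0.183,"hand": 0.094},
    {"x": 0.011,"y": 0.035,"z": 0,"rx": 0,"ry": 0,"rz": 0.183,"hand": 0.094},
    {"x": 0,"y": 0,"z": 0,"rx": 0,"ry": 0,"rz": 0.183,"hand": 0.094},
  ],
)

```text
time: 1.25
tool_pos: [0.6311, 0.1776, 0.2591]
ee_rot: [-1.569, -0.0, 1.473]
wrist_force: [0.1, -0.2, -0.1]
width: 0.0938
```

Emit:
play_rows(
  steps=[
    {"x": 0,"y": 0,"z": 0,"rx": 0,"ry": 0,"rz": 0.183,"hand": 0.094},
    {"x": 0,"y": 0,"z": 0,"rx": 0,"ry": 0,"rz": 0.183,"hand": 0.094},
    {"x": 0,"y": 0,"z": 0,"rx": 0,"ry": 0,"rz": 0,"hand": 0.094},
    {"x": 0,"y": 0,"z": 0,"rx": 0,"ry": 0,"rz": 0,"hand": 0.094},
  ],
)

```text
time: 1.75
tool_pos: [0.631, 0.175, 0.2603]
ee_rot: [-1.571, -0.0, 1.827]
wrist_force: [-0.7, 0.0, -0.1]
width: 0.0941
```

```bash
python3 - <<'E'
from geo import *
o=robot.get_obs(); print(o['time'],o['tool_pos'],o['ee_rot'],o['joint_positions'],o['wrist_force'])
s=snap('wrist','wrist1')
W=pts(s); x,y,z=W[...,0],W[...,1],W[...,2]; r=np.hypot(x-.63,y-.175)
t=(r<.035)&(z>.195)&(z<.208); print('top',t.sum(),(W[t].min(0)+W[t].max(0))/2,circ(cv2.convexHull(W[t][:,:2].astype(np.float32))[:,0],.022))
E
```

```text
1.75 [0.63099044 0.17498454 0.26033332] [-1.57053370e+00 -1.10880553e-04  1.82745270e+00] [ 1.83924031e-01  3.25703794e-01  9.81553555e-01  9.47820379e-05
  1.83460529e+00 -1.64350398e+00] [-0.65418707  0.01764333 -0.08546369]
top 2340 [0.63164494 0.17315675 0.20084551] (array([0.63150293, 0.17311234]), np.float64(0.00042502799203502327))
```

View pics/wrist1.png

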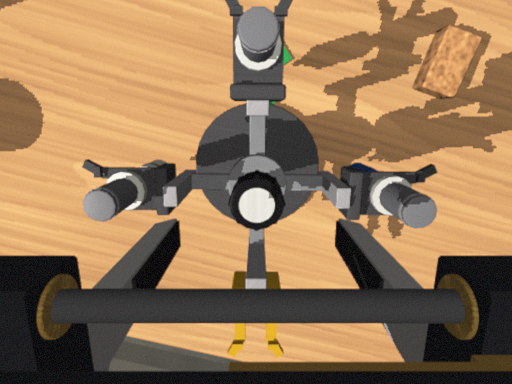

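The wrist view shows the knob centred at px 257,200, with the yellow hook straight below it (px 257,320) and the green handpiece straight above. The jaws are therefore lined up with the head, and the hook points at about 14.7°. I'll lower and grip the knob.

Emit:
play_rows(
  steps=[
    {"x": 0,"y": -0.001,"z": -0.04,"rx": 0,"ry": 0,"rz": 0,"hand": 0.094},
    {"x": 0,"y": 0,"z": -0.03,"rx": 0,"ry": 0,"rz": 0,"hand": 0.094},
    {"x": 0,"y": 0,"z": -0.017,"rx": 0,"ry": 0,"rz": 0,"hand": 0.094},
    {"x": 0,"y": 0,"z": 0,"rx": 0,"ry": 0,"rz": 0,"hand": 0.02},
    {"x": 0,"y": 0,"z": 0,"rx": 0,"ry": 0,"rz": 0,"hand": 0.02},
    {"x": 0,"y": 0,"z": 0,"rx": 0,"ry": 0,"rz": 0,"hand": 0.02},
    {"x": 0,"y": 0,"z": 0,"rx": 0,"ry": 0,"rz": 0,"hand": 0.02},
    {"x": 0,"y": 0,"z": 0,"rx": 0,"ry": 0,"rz": 0,"hand": 0.02},
  ],
)

```text
time: 2.8
tool_pos: [0.6312, 0.174, 0.174]
ee_rot: [-1.572, 0.0, 1.83]
wrist_force: [0.8, -0.4, -0.0]
width: 0.0473
```

```bash
python3 - <<'E'
from geo import *
# pointer direction from stored side0/wrist0 + wrist1 edges
A=np.array([.6312,.1746])
for n in ['side0','wrist0','wrist1','side1']:
    s=ld(n); W=pts(s); hsv=cv2.cvtColor(s['color'],cv2.COLOR_RGB2HSV)
    H,S=hsv[...,0].astype(int),hsv[...,1].astype(int); x,y,z=np.moveaxis(W,-1,0)
    g=(H>48)&(H<80)&(S>120)&(z<.012)&(z>-.004)&(np.hypot(x-A[0],y-A[1])<.2)&(x<.6)&(y>.05)&(y<.3)
    p=W[g][:,:2]-A; R=np.hypot(*p.T); th=np.degrees(np.arctan2(p[:,1],p[:,0]))%360
    for a in np.arange(.08,.17,.01):
        q=th[(R>a)&(R<a+.01)]
        if len(q)>3: print(n,'%.2f'%a,len(q),q.min().round(1),q.max().round(1),'mid',((q.min()+q.max())/2).round(2))
E
```

```text
side0 0.08 15 178.0 187.1 mid 182.53
side0 0.09 28 178.2 188.6 mid 183.39
side0 0.10 24 178.5 187.3 mid 182.88
side0 0.11 28 178.9 187.8 mid 183.38
side0 0.12 29 179.8 188.3 mid 184.07
side0 0.13 32 179.9 189.4 mid 184.61
side0 0.14 58 176.5 190.8 mid 183.65
side0 0.15 40 177.8 189.8 mid 183.78
side0 0.16 5 182.8 184.6 mid 183.73
wrist0 0.08 93 180.7 191.9 mid 186.29
wrist0 0.09 162 180.6 191.3 mid 185.96
wrist0 0.10 112 181.0 190.9 mid 185.96
wrist0 0.13 7 190.4 192.1 mid 191.24
wrist0 0.14 139 185.0 193.6 mid 189.28
wrist0 0.15 105 184.9 191.1 mid 187.99
wrist0 0.16 13 185.3 186.8 mid 186.05
wrist1 0.08 14 180.6 184.2 mid 182.4
wrist1 0.13 6 179.6 180.8 mid 180.2
wrist1 0.14 55 177.7 181.9 mid 179.8
wrist1 0.15 12 180.5 182.4 mid 181.42
side1 0.08 15 177.9 188.4 mid 183.14
side1 0.09 26 177.9 188.3 mid 183.13
side1 0.10 26 178.1 187.4 mid 182.72
side1 0.11 28 178.6 187.5 mid 183.03
side1 0.12 29 179.9 188.3 mid 184.1
side1 0.13 34 179.4 189.4 mid 184.39
side1 0.14 57 177.0 191.1 mid 184.08
side1 0.15 40 179.0 189.2 mid 184.08
side1 0.16 5 182.8 185.0 mid 183.91
```

Emit:
play_rows(
  steps=[
    {"x": 0,"y": 0,"z": 0,"rx": 0,"ry": 0,"rz": 0,"hand": 0.02},
    {"x": 0,"y": 0,"z": 0,"rx": 0,"ry": 0,"rz": 0,"hand": 0.02},
    {"x": 0,"y": 0,"z": 0,"rx": 0,"ry": 0,"rz": -0.06,"hand": 0.02},
    {"x": 0,"y": 0,"z": 0,"rx": 0,"ry": 0,"rz": -0.12,"hand": 0.02},
    {"x": 0,"y": 0,"z": 0,"rx": 0,"ry": 0,"rz": -0.12,"hand": 0.02},
    {"x": 0,"y": 0,"z": 0,"rx": 0,"ry": 0,"rz": -0.12,"hand": 0.02},
    {"x": 0,"y": 0,"z": 0,"rx": 0,"ry": 0,"rz": -0.12,"hand": 0.02},
    {"x": 0,"y": 0,"z": 0,"rx": 0,"ry": 0,"rz": -0.06,"hand": 0.02},
  ],
)

```text
time: 3.8
tool_pos: [0.6311, 0.1736, 0.1739]
ee_rot: [-1.571, 0.0, 1.228]
wrist_force: [-1.0, -0.9, 1.0]
width: 0.0435
```

```bash
python3 - <<'E'
from geo import *
o=robot.get_obs(); print(o['time'],o['tool_pos'],o['ee_rot'],o['width'],o['wrist_force'],o['wrist_torque'])
snap('side','side2')
E
```

```text
3.8 [0.63107659 0.17356976 0.17385359] [-1.57132022e+00  4.07582403e-04  1.22810190e+00] 0.04348280672820126 [-0.96356589 -0.94364573  1.01648584] [0.12781    0.01360398 0.14345122]
```

View pics/side2.png

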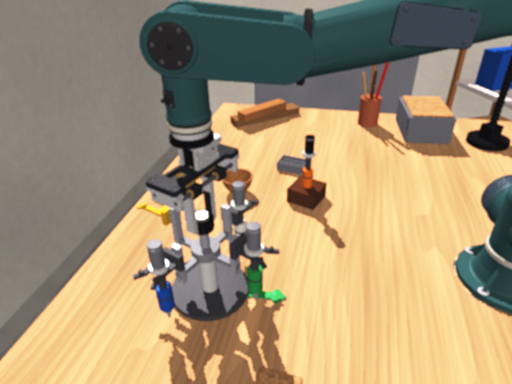

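The head follows the gripper: the yellow hook is now at px 155,210 and the hung pieces are still in place. Continuing the turn.

Emit:
play_rows(
  steps=[
    {"x": 0,"y": 0,"z": 0,"rx": 0,"ry": 0,"rz": -0.12,"hand": 0.02},
    {"x": 0,"y": 0,"z": 0,"rx": 0,"ry": 0,"rz": -0.12,"hand": 0.02},
    {"x": 0,"y": 0,"z": 0,"rx": 0,"ry": 0,"rz": -0.12,"hand": 0.02},
    {"x": 0,"y": 0,"z": 0,"rx": 0,"ry": 0,"rz": -0.12,"hand": 0.02},
    {"x": 0,"y": 0,"z": 0,"rx": 0,"ry": 0,"rz": -0.12,"hand": 0.02},
    {"x": 0,"y": 0,"z": 0,"rx": 0,"ry": 0,"rz": -0.12,"hand": 0.02},
    {"x": 0,"y": 0,"z": 0,"rx": 0,"ry": 0,"rz": -0.12,"hand": 0.02},
    {"x": 0,"y": 0,"z": 0,"rx": 0,"ry": 0,"rz": -0.12,"hand": 0.02},
  ],
)

```text
time: 4.85
tool_pos: [0.6302, 0.1726, 0.1738]
ee_rot: [-1.573, 0.002, 0.267]
wrist_force: [-5.0, -4.1, 2.7]
width: 0.0437
```

Emit:
play_rows(
  steps=[
    {"x": 0,"y": 0,"z": 0,"rx": 0,"ry": 0,"rz": -0.12,"hand": 0.02},
    {"x": 0,"y": 0,"z": 0,"rx": 0,"ry": 0,"rz": -0.12,"hand": 0.02},
    {"x": 0,"y": 0,"z": 0,"rx": 0,"ry": 0,"rz": -0.12,"hand": 0.02},
    {"x": 0,"y": 0,"z": 0,"rx": 0,"ry": 0,"rz": -0.12,"hand": 0.02},
    {"x": 0,"y": 0,"z": 0,"rx": 0,"ry": 0,"rz": -0.12,"hand": 0.02},
    {"x": 0,"y": 0,"z": 0,"rx": 0,"ry": 0,"rz": -0.12,"hand": 0.02},
    {"x": 0,"y": 0,"z": 0,"rx": 0,"ry": 0,"rz": -0.12,"hand": 0.02},
    {"x": 0,"y": 0,"z": 0,"rx": 0,"ry": 0,"rz": -0.12,"hand": 0.02},
  ],
)

```text
time: 5.85
tool_pos: [0.6289, 0.1728, 0.1738]
ee_rot: [-1.576, 0.002, -0.693]
wrist_force: [-7.5, -1.9, 3.4]
width: 0.0437
```

Emit:
play_rows(
  steps=[
    {"x": 0,"y": 0,"z": 0,"rx": 0,"ry": 0,"rz": -0.12,"hand": 0.02},
    {"x": 0,"y": 0,"z": 0,"rx": 0,"ry": 0,"rz": -0.12,"hand": 0.02},
    {"x": 0,"y": 0,"z": 0,"rx": 0,"ry": 0,"rz": -0.12,"hand": 0.02},
    {"x": 0,"y": 0,"z": 0,"rx": 0,"ry": 0,"rz": -0.12,"hand": 0.02},
    {"x": 0,"y": 0,"z": 0,"rx": 0,"ry": 0,"rz": -0.12,"hand": 0.02},
    {"x": 0,"y": 0,"z": 0,"rx": 0,"ry": 0,"rz": -0.12,"hand": 0.02},
    {"x": 0,"y": 0,"z": 0,"rx": 0,"ry": 0,"rz": -0.08,"hand": 0.02},
    {"x": 0,"y": 0,"z": 0,"rx": 0,"ry": 0,"rz": 0,"hand": 0.02},
  ],
)

```text
time: 6.85
tool_pos: [0.6284, 0.1738, 0.1739]
ee_rot: [-1.577, -0.0, -1.49]
wrist_force: [-6.5, -0.3, 3.9]
width: 0.0436
```

```bash
python3 - <<'E'
from geo import *
o=robot.get_obs(); print(o['time'],o['tool_pos'],o['ee_rot'],o['width'],o['wrist_force'],o['wrist_torque'])
for n in ('side','scene','wrist'): snap(n,n+'3')
E
```

```text
6.85 [0.62843581 0.17383445 0.1738645 ] [-1.57652334e+00 -4.52657272e-04 -1.48969874e+00] 0.04362363594726305 [-6.48882614 -0.33203302  3.91505275] [-0.0131152   1.33483062 -0.20679248]
```

View pics/side3.png

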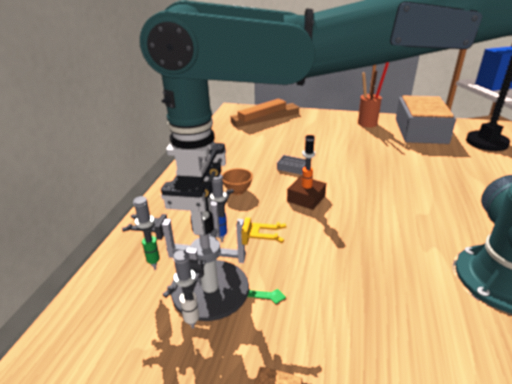

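View pics/scene3.png

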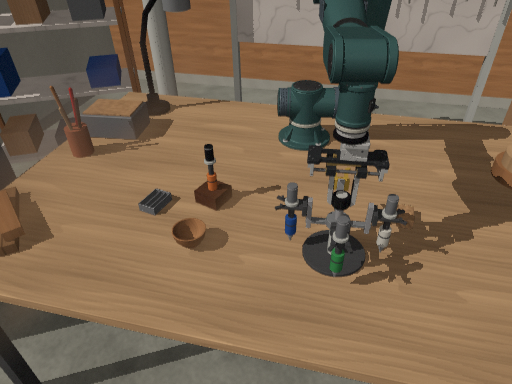

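```bash
cat > hook.py <<'E'
from geo import *
def hook(n,A=(.6312,.1746)):
    s=ld(n); W=pts(s); hsv=cv2.cvtColor(s['color'],cv2.COLOR_RGB2HSV); A=np.array(A)
    H,S=hsv[...,0].astype(int),hsv[...,1].astype(int); x,y,z=np.moveaxis(W,-1,0)
    Y=(H>18)&(H<33)&(S>140)&(np.hypot(x-A[0],y-A[1])<.18)&(x<.6)&(z>.13)&(z<.25)
    p=W[Y]; q=p[:,:2]-A; R=np.hypot(*q.T); th=np.degrees(np.arctan2(q[:,1],q[:,0]))%360
    for a in np.arange(.08,.17,.01):
        m=(R>a)&(R<a+.01)
        if m.sum()>3: print(n,'%.2f'%a,m.sum(),th[m].min().round(1),th[m].max().round(1),'mid',((th[m].min()+th[m].max())/2).round(2),'z',np.percentile(p[m][:,2],[10,50,90]).round(4))
E
python3 -c "
from hook import *
hook('side3');hook('scene3');hook('wrist3')"
```

```text
side3 0.08 91 168.0 196.6 mid 182.33 z [0.169  0.1898 0.191 ]
side3 0.09 125 168.2 195.8 mid 181.97 z [0.1741 0.1797 0.1896]
side3 0.10 80 171.2 195.5 mid 183.36 z [0.1778 0.1793 0.1802]
side3 0.11 48 172.8 193.0 mid 182.92 z [0.1778 0.1792 0.1802]
side3 0.12 48 173.6 192.6 mid 183.12 z [0.1777 0.1794 0.1804]
side3 0.13 43 174.6 191.8 mid 183.19 z [0.1776 0.1789 0.1806]
side3 0.14 53 174.8 191.5 mid 183.14 z [0.1788 0.1826 0.1846]
side3 0.15 37 174.0 193.4 mid 183.71 z [0.178  0.1789 0.1803]
side3 0.16 5 174.5 191.9 mid 183.24 z [0.1778 0.1787 0.1798]
scene3 0.08 81 169.5 195.9 mid 182.7 z [0.162  0.1762 0.1905]
scene3 0.09 9 172.4 193.7 mid 183.06 z [0.1898 0.1908 0.1911]
scene3 0.11 14 175.3 191.4 mid 183.37 z [0.1787 0.1797 0.1811]
scene3 0.12 10 175.9 189.6 mid 182.76 z [0.1792 0.18   0.1809]
scene3 0.14 6 176.3 179.6 mid 177.91 z [0.1838 0.1847 0.1858]
wrist3 0.08 791 170.3 200.7 mid 185.52 z [0.1633 0.1763 0.1866]
```

Emit:
play_rows(
  steps=[
    {"x": 0.001,"y": 0,"z": 0,"rx": 0,"ry": 0,"rz": 0,"hand": 0.06},
    {"x": 0,"y": 0,"z": 0,"rx": 0,"ry": 0,"rz": 0,"hand": 0.08},
    {"x": 0,"y": 0,"z": 0,"rx": 0,"ry": 0,"rz": 0,"hand": 0.09},
    {"x": 0,"y": 0,"z": 0,"rx": 0,"ry": 0,"rz": 0,"hand": 0.09},
    {"x": 0,"y": 0,"z": 0.03,"rx": 0,"ry": 0,"rz": 0,"hand": 0.09},
    {"x": 0,"y": 0,"z": 0.06,"rx": 0,"ry": 0,"rz": 0,"hand": 0.09},
    {"x": -0.03,"y": -0.03,"z": 0.01,"rx": 0,"ry": 0,"rz": 0,"hand": 0.09},
    {"x": -0.05,"y": -0.03,"z": 0,"rx": 0,"ry": 0,"rz": 0,"hand": 0.09},
  ],
)

```text
time: 8.0
tool_pos: [0.5528, 0.1133, 0.275]
ee_rot: [-1.567, -0.0, -1.49]
wrist_force: [0.6, -0.7, 0.9]
width: 0.0902
```

Emit:
play_rows(
  steps=[
    {"x": -0.06,"y": 0,"z": 0,"rx": 0,"ry": 0,"rz": 0,"hand": 0.09},
    {"x": 0,"y": 0,"z": 0,"rx": 0,"ry": 0,"rz": 0,"hand": 0.09},
    {"x": 0,"y": 0,"z": 0,"rx": 0,"ry": 0,"rz": 0,"hand": 0.09},
  ],
)

```text
time: 8.38
tool_pos: [0.4925, 0.114, 0.2741]
ee_rot: [-1.569, -0.0, -1.49]
wrist_force: [-0.8, -0.9, -0.5]
width: 0.0901
```

```bash
python3 - <<'E'
from hook import *
o=robot.get_obs(); print(o['time'],o['tool_pos'],o['ee_rot'],o['width'],o['wrist_force'],o['wrist_torque'])
for n in ('side','scene','wrist'): snap(n,n+'4'); hook(n+'4')
E
```

```text
8.375 [0.49252071 0.11404396 0.2741223 ] [-1.56879751e+00 -1.10062889e-04 -1.48992433e+00] 0.09014638979256953 [-0.8311381  -0.93027097 -0.54286676] [ 0.05933953  0.05037399 -0.05864417]
side4 0.08 92 167.9 196.1 mid 182.0 z [0.1688 0.1899 0.1913]
side4 0.09 122 168.4 195.9 mid 182.12 z [0.174  0.1797 0.1895]
side4 0.10 80 171.2 195.5 mid 183.34 z [0.1782 0.1792 0.18  ]
side4 0.11 45 172.9 193.4 mid 183.15 z [0.1781 0.179  0.1802]
side4 0.12 47 173.8 192.4 mid 183.11 z [0.1776 0.1792 0.18  ]
side4 0.13 43 175.0 192.0 mid 183.46 z [0.1781 0.1791 0.1802]
side4 0.14 54 174.8 191.7 mid 183.24 z [0.1784 0.1824 0.1845]
side4 0.15 39 173.9 193.1 mid 183.5 z [0.1781 0.1791 0.1799]
scene4 0.08 102 169.7 199.6 mid 184.64 z [0.1638 0.1783 0.1905]
scene4 0.09 10 172.7 198.4 mid 185.53 z [0.1894 0.1903 0.1921]
scene4 0.10 8 176.5 187.5 mid 182.03 z [0.18   0.1807 0.1815]
scene4 0.11 15 175.3 194.0 mid 184.65 z [0.1784 0.1803 0.1811]
scene4 0.12 16 176.0 193.4 mid 184.66 z [0.1785 0.1801 0.1812]
scene4 0.13 16 176.5 192.7 mid 184.62 z [0.1793 0.1798 0.181 ]
scene4 0.14 28 176.1 192.8 mid 184.45 z [0.1785 0.1831 0.1859]
scene4 0.15 9 175.4 193.8 mid 184.6 z [0.1778 0.1808 0.1826]
wrist4 0.08 678 170.5 200.8 mid 185.62 z [0.1899 0.1911 0.192 ]
wrist4 0.09 526 172.0 199.7 mid 185.84 z [0.1794 0.1805 0.1905]
wrist4 0.10 517 174.3 196.6 mid 185.45 z [0.1792 0.1803 0.181 ]
wrist4 0.11 281 174.9 195.7 mid 185.27 z [0.1792 0.1802 0.181 ]
wrist4 0.12 268 175.7 194.8 mid 185.25 z [0.1793 0.1802 0.1812]
wrist4 0.13 261 176.6 193.8 mid 185.23 z [0.1794 0.1802 0.181 ]
wrist4 0.14 243 176.3 193.8 mid 185.04 z [0.18   0.1847 0.1861]
wrist4 0.15 189 175.1 194.7 mid 184.89 z [0.1792 0.1801 0.1809]
```

View pics/wrist4.png

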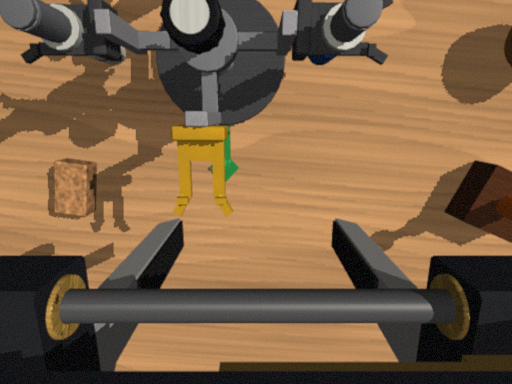

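The hook stands at the pointer: in the side view the hook is at about 183.3° and the pointer at about 183.7°. The tines' top measures about 180 mm. Next I'll go to the handpiece.

Emit:
play_rows(
  steps=[
    {"x": -0.003,"y": -0.05,"z": 0,"rx": 0,"ry": 0,"rz": 0,"hand": 0.09},
    {"x": -0.003,"y": -0.06,"z": 0,"rx": 0,"ry": 0,"rz": 0,"hand": 0.09},
    {"x": -0.003,"y": -0.06,"z": 0,"rx": 0,"ry": 0,"rz": 0,"hand": 0.09},
    {"x": -0.003,"y": -0.06,"z": 0,"rx": 0,"ry": 0,"rz": 0,"hand": 0.09},
    {"x": -0.003,"y": -0.06,"z": 0,"rx": 0,"ry": 0,"rz": 0,"hand": 0.09},
    {"x": -0.004,"y": -0.047,"z": -0.01,"rx": 0,"ry": 0,"rz": 0,"hand": 0.09},
    {"x": 0,"y": 0,"z": -0.03,"rx": 0,"ry": 0,"rz": 0,"hand": 0.09},
    {"x": 0,"y": 0,"z": 0,"rx": 0,"ry": 0,"rz": 0,"hand": 0.09},
  ],
)

```text
time: 9.52
tool_pos: [0.4725, -0.2234, 0.2303]
ee_rot: [-1.576, 0.004, -1.491]
wrist_force: [-0.6, 1.2, 0.5]
width: 0.0902
```

```bash
python3 - <<'E'
from hook import *
o=robot.get_obs(); print(o['time'],o['tool_pos'],o['ee_rot'],o['width'],o['wrist_force'],o['wrist_torque'])
s=snap('wrist','wrist5');snap('side','side5'); W=pts(s); x,y,z=np.moveaxis(W,-1,0)
t=(z>.195)&(z<.206)&(np.hypot(x-.473,y+.2235)<.025); print('captop',t.sum(),circ(cv2.convexHull(W[t][:,:2].astype(np.float32))[:,0],.0125))
E
```

```text
9.525 [ 0.47248422 -0.22342666  0.23028031] [-1.57611511  0.00390705 -1.49131889] 0.09024042083644027 [-0.60568867  1.21246913  0.49444032] [0.06067132 0.11841635 0.07802176]
captop 1051 (array([ 0.47505937, -0.22554791]), np.float64(0.0002808647626707002))
```

View pics/wrist5.png

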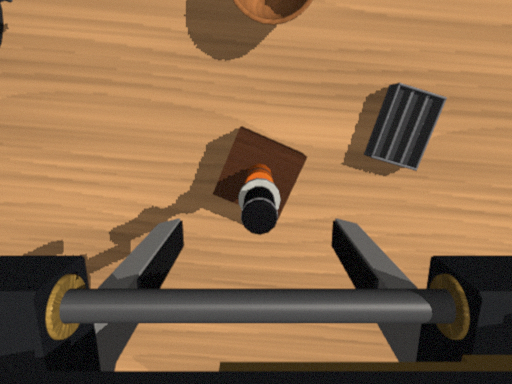

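View pics/side5.png

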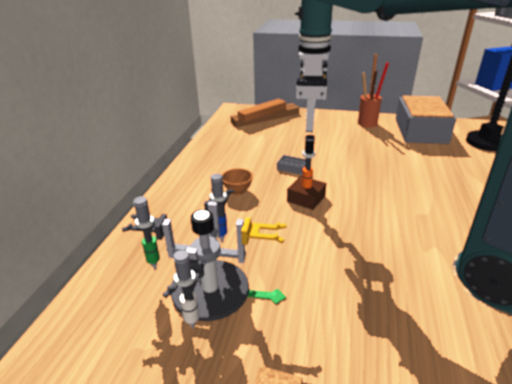

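The cap (px 258,212) sits centred between the open fingers, about 1 to 2 mm off. I'll descend and grip it.

Emit:
play_rows(
  steps=[
    {"x": 0.001,"y": -0.001,"z": -0.03,"rx": 0,"ry": 0,"rz": 0,"hand": 0.09},
    {"x": 0,"y": 0,"z": -0.03,"rx": 0,"ry": 0,"rz": 0,"hand": 0.09},
    {"x": 0,"y": 0,"z": -0.014,"rx": 0,"ry": 0,"rz": 0,"hand": 0.09},
    {"x": 0,"y": 0,"z": 0,"rx": 0,"ry": 0,"rz": 0,"hand": 0.05},
    {"x": 0,"y": 0,"z": 0,"rx": 0,"ry": 0,"rz": 0,"hand": 0.03},
    {"x": 0,"y": 0,"z": 0,"rx": 0,"ry": 0,"rz": 0,"hand": 0.015},
    {"x": 0,"y": 0,"z": 0,"rx": 0,"ry": 0,"rz": 0,"hand": 0.01},
    {"x": 0,"y": 0,"z": 0,"rx": 0,"ry": 0,"rz": 0,"hand": 0.01},
  ],
)

```text
time: 10.62
tool_pos: [0.4741, -0.2241, 0.1599]
ee_rot: [-1.57, -0.0, -1.49]
wrist_force: [-0.3, 0.3, -0.9]
width: 0.043
```

Emit:
play_rows(
  steps=[
    {"x": 0,"y": 0,"z": 0,"rx": 0,"ry": 0,"rz": 0,"hand": 0.01},
    {"x": 0,"y": 0,"z": 0,"rx": 0,"ry": 0,"rz": 0,"hand": 0.01},
    {"x": 0,"y": 0,"z": 0,"rx": 0,"ry": 0,"rz": 0,"hand": 0.01},
  ],
)

```text
time: 11.0
tool_pos: [0.474, -0.224, 0.1595]
ee_rot: [-1.571, -0.0, -1.49]
wrist_force: [0.2, 0.6, 0.5]
width: 0.0255
```

```bash
python3 - <<'E'
from hook import *
o=robot.get_obs(); print(o['time'],o['tool_pos'],o['ee_rot'],o['width'],o['wrist_force'],o['wrist_torque'])
E
```

```text
11.0 [ 0.47397782 -0.224043    0.15946296] [-1.57089111e+00 -1.04964769e-04 -1.49007078e+00] 0.0254781414890584 [0.16943203 0.56250417 0.54648834] [0.00183773 0.08742503 0.00770338]
```

Emit:
play_rows(
  steps=[
    {"x": 0,"y": 0,"z": 0.015,"rx": 0,"ry": 0,"rz": 0,"hand": 0.01},
    {"x": 0,"y": 0,"z": 0.02,"rx": 0,"ry": 0,"rz": 0,"hand": 0.01},
    {"x": 0,"y": 0,"z": 0.017,"rx": 0,"ry": 0,"rz": 0,"hand": 0.01},
    {"x": -0.004,"y": 0.024,"z": 0,"rx": 0,"ry": 0,"rz": 0,"hand": 0.01},
    {"x": -0.004,"y": 0.04,"z": 0,"rx": 0,"ry": 0,"rz": 0,"hand": 0.01},
    {"x": -0.004,"y": 0.04,"z": 0,"rx": 0,"ry": 0,"rz": 0,"hand": 0.01},
    {"x": -0.004,"y": 0.04,"z": 0,"rx": 0,"ry": 0,"rz": 0,"hand": 0.01},
    {"x": -0.004,"y": 0.04,"z": 0,"rx": 0,"ry": 0,"rz": 0,"hand": 0.01},
  ],
)

```text
time: 12.0
tool_pos: [0.4527, -0.0375, 0.2109]
ee_rot: [-1.572, 0.001, -1.489]
wrist_force: [0.4, 1.2, -2.2]
width: 0.0258
```

Emit:
play_rows(
  steps=[
    {"x": -0.004,"y": 0.04,"z": 0,"rx": 0,"ry": 0,"rz": 0,"hand": 0.01},
    {"x": -0.004,"y": 0.04,"z": 0,"rx": 0,"ry": 0,"rz": 0,"hand": 0.01},
    {"x": -0.004,"y": 0.04,"z": 0,"rx": 0,"ry": 0,"rz": 0,"hand": 0.01},
    {"x": 0,"y": 0.04,"z": 0,"rx": 0,"ry": 0,"rz": 0,"hand": 0.01},
    {"x": 0,"y": 0.03,"z": 0,"rx": 0,"ry": 0,"rz": 0,"hand": 0.01},
    {"x": 0,"y": 0.01,"z": 0,"rx": 0,"ry": 0,"rz": 0,"hand": 0.01},
    {"x": 0,"y": 0,"z": 0,"rx": 0,"ry": 0,"rz": 0,"hand": 0.01},
    {"x": 0,"y": 0,"z": 0,"rx": 0,"ry": 0,"rz": 0,"hand": 0.01},
  ],
)

```text
time: 13.0
tool_pos: [0.4419, 0.1591, 0.2114]
ee_rot: [-1.571, -0.001, -1.491]
wrist_force: [1.4, -0.3, -1.6]
width: 0.0253
```

```bash
cat > both.py <<'E'
from hook import *
def both(n):
    s=ld(n); W=pts(s); x,y,z=np.moveaxis(W,-1,0)
    o=np.load('pics/obs.npz'); tx,ty,tz=o['p']
    hsv=cv2.cvtColor(s['color'],cv2.COLOR_RGB2HSV);H,S,V=np.moveaxis(hsv.astype(int),-1,0)
    m=(S>160)&(H<16)&(np.hypot(x-tx,y-ty)<.03)&(z<tz-.058)&(z>tz-.115)
    if m.sum()>10: print(n,'body axis',m.sum(),circ(W[m][:,:2],.015))
    # collar: light pixels
    c=(S<60)&(V>110)&(np.hypot(x-tx,y-ty)<.03)&(z<tz-.003)&(z>tz-.018)
    if c.sum()>5: print(n,'collar',c.sum(),circ(W[c][:,:2],.018),np.percentile(W[c][:,2],[2,98]))
E
python3 - <<'E'
from both import *
o=robot.get_obs(); print(o['time'],o['tool_pos'],o['ee_rot'],o['width'],o['wrist_force'],o['wrist_torque'])
np.savez('pics/obs.npz',p=o['tool_pos'])
for n in ('side','scene','wrist'): snap(n,n+'6'); hook(n+'6'); both(n+'6')
E
```

```text
13.0 [0.44186535 0.15914453 0.21138332] [-1.57116604e+00 -7.10427402e-04 -1.49104310e+00] 0.02534053516562222 [ 1.43885761 -0.31162804 -1.63923078] [ 0.03085917  0.11910883 -0.00379906]
side6 0.08 95 166.7 197.8 mid 182.23 z [0.1701 0.1898 0.1912]
side6 0.09 123 168.0 197.0 mid 182.47 z [0.174  0.1798 0.1893]
side6 0.10 78 171.9 195.3 mid 183.61 z [0.1778 0.1791 0.1801]
side6 0.11 49 173.2 193.4 mid 183.34 z [0.178  0.1792 0.1804]
side6 0.12 47 173.3 193.5 mid 183.36 z [0.1779 0.1793 0.18  ]
side6 0.13 43 174.5 191.6 mid 183.09 z [0.1779 0.179  0.1799]
side6 0.14 53 174.6 191.7 mid 183.13 z [0.1781 0.1821 0.1845]
side6 0.15 39 174.0 192.7 mid 183.34 z [0.1781 0.1794 0.1804]
side6 body axis 341 (array([0.44156995, 0.16033852]), np.float64(0.0017570066367756767))
side6 collar 99 (array([0.44108714, 0.15873162]), np.float64(0.0021437270939899627)) [0.19759096 0.20443968]
scene6 0.08 105 169.7 199.8 mid 184.7 z [0.1639 0.178  0.1912]
scene6 0.09 12 171.0 198.3 mid 184.68 z [0.1855 0.1907 0.1918]
scene6 0.10 5 180.6 187.6 mid 184.09 z [0.1799 0.1806 0.1814]
scene6 0.11 18 175.3 194.3 mid 
[... 554 characters left out ...]
.09 1299 171.3 199.2 mid 185.27 z [0.1796 0.1807 0.1908]
wrist6 0.10 984 174.1 196.7 mid 185.41 z [0.1794 0.1803 0.1813]
wrist6 0.11 500 174.9 195.5 mid 185.18 z [0.1794 0.1803 0.1811]
wrist6 0.12 491 175.6 194.6 mid 185.09 z [0.1794 0.1803 0.1811]
wrist6 0.13 460 176.5 193.7 mid 185.1 z [0.1794 0.1802 0.1811]
wrist6 0.14 448 176.1 193.6 mid 184.85 z [0.1799 0.1847 0.1859]
wrist6 0.15 337 175.1 194.7 mid 184.94 z [0.1795 0.1803 0.1811]
wrist6 0.16 5 177.5 192.9 mid 185.2 z [0.1799 0.1802 0.1809]
wrist6 body axis 639 (array([0.44110617, 0.15741751]), np.float64(0.0020784791489102533))
wrist6 collar 541 (array([0.43930864, 0.15751563]), np.float64(0.001917963169569265)) [0.20130018 0.20715956]
```

View pics/side6.png

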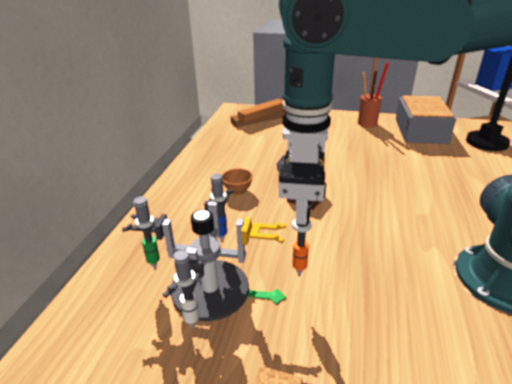

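View pics/wrist6.png

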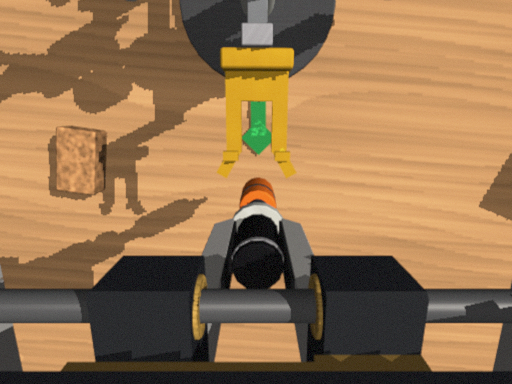

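The wrist view shows the fork (tines at px 232 and 283, centre 257) in line with the handpiece at px 258. The collar's underside, at about 196 mm, clears the 185 mm lips. Entering the fork horizontally.

Emit:
play_rows(
  steps=[
    {"x": 0.01,"y": 0.001,"z": 0,"rx": 0,"ry": 0,"rz": 0,"hand": 0.01},
    {"x": 0.01,"y": 0.001,"z": 0,"rx": 0,"ry": 0,"rz": 0,"hand": 0.01},
    {"x": 0.01,"y": 0.001,"z": 0,"rx": 0,"ry": 0,"rz": 0,"hand": 0.01},
    {"x": 0.01,"y": 0.001,"z": 0,"rx": 0,"ry": 0,"rz": 0,"hand": 0.01},
    {"x": 0,"y": 0,"z": 0,"rx": 0,"ry": 0,"rz": 0,"hand": 0.01},
  ],
)

```text
time: 13.78
tool_pos: [0.4827, 0.164, 0.2111]
ee_rot: [-1.572, -0.0, -1.49]
wrist_force: [-0.7, -0.1, -0.8]
width: 0.0255
```

```bash
python3 - <<'E'
from both import *
o=robot.get_obs(); print(o['time'],o['tool_pos'],o['ee_rot'],o['width'],o['wrist_force'],o['wrist_torque'])
np.savez('pics/obs.npz',p=o['tool_pos'])
for n in ('side','scene','wrist'): snap(n,n+'7'); hook(n+'7'); both(n+'7')
i=cv2.imread('pics/side7.png')[170:320,190:350]; cv2.imwrite('pics/side7c.png',cv2.resize(i,None,fx=4,fy=4))
E
```

```text
13.775 [0.48267625 0.16402117 0.21112684] [-1.57155956e+00 -1.83843368e-04 -1.49019470e+00] 0.02547842744996598 [-0.68380483 -0.09193687 -0.76315148] [0.01978347 0.08676802 0.04321672]
side7 0.08 94 167.8 197.4 mid 182.59 z [0.169  0.1895 0.1911]
side7 0.09 122 168.3 196.5 mid 182.4 z [0.1731 0.1798 0.1899]
side7 0.10 80 171.2 195.1 mid 183.11 z [0.1778 0.1791 0.1803]
side7 0.11 48 172.9 193.6 mid 183.27 z [0.1773 0.179  0.18  ]
side7 0.12 48 173.6 194.5 mid 184.08 z [0.1772 0.179  0.1801]
side7 0.13 24 174.9 187.5 mid 181.2 z [0.1776 0.1792 0.1808]
side7 0.14 28 174.5 180.5 mid 177.5 z [0.1782 0.1811 0.1844]
side7 0.15 29 173.7 181.3 mid 177.48 z [0.1738 0.1786 0.1803]
side7 body axis 343 (array([0.48226584, 0.16512316]), np.float64(0.001899806533161665))
side7 collar 95 (array([0.48225236, 0.16381914]), np.float64(0.0020779803016017)) [0.19713903 0.20442381]
scene7 0.08 103 169.5 199.8 mid 184.66 z [0.1629 0.1785 0.1905]
scene7 0.09 12 173.0 198.6 mid 185.77 z [0.1887 0.1903 0.1916]
scene7 0.10 5 182.0 187.5 mid 184.73 z [0.18   0.1802 0.1805]
scene7 0.11 16 175.3 194.3 mid 184.82 
[... 396 characters left out ...]
8 1097 170.3 200.3 mid 185.31 z [0.1904 0.1912 0.1921]
wrist7 0.09 900 171.4 199.1 mid 185.26 z [0.1795 0.1805 0.1908]
wrist7 0.10 869 174.0 196.6 mid 185.31 z [0.1795 0.1803 0.181 ]
wrist7 0.11 439 174.9 195.6 mid 185.28 z [0.1794 0.1803 0.1811]
wrist7 0.12 429 175.6 194.5 mid 185.04 z [0.1794 0.1803 0.1811]
wrist7 0.13 398 176.5 193.8 mid 185.14 z [0.1795 0.1802 0.1811]
wrist7 0.14 259 176.2 193.7 mid 184.94 z [0.18   0.1847 0.1861]
wrist7 0.15 8 176.1 193.8 mid 184.94 z [0.1799 0.1807 0.201 ]
wrist7 body axis 526 (array([0.48097762, 0.16249799]), np.float64(0.002168127142710634))
wrist7 collar 550 (array([0.47926288, 0.16264192]), np.float64(0.0019344145444633455)) [0.20042024 0.2071448 ]
```

View pics/wrist7.png

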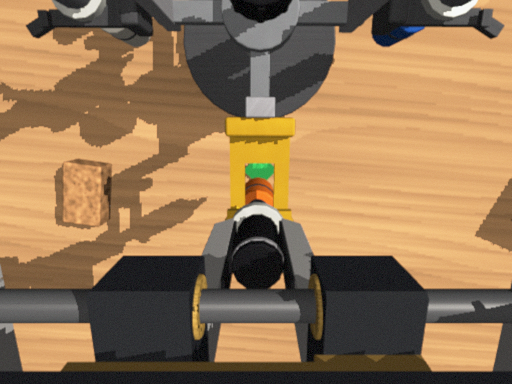

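View pics/side7c.png

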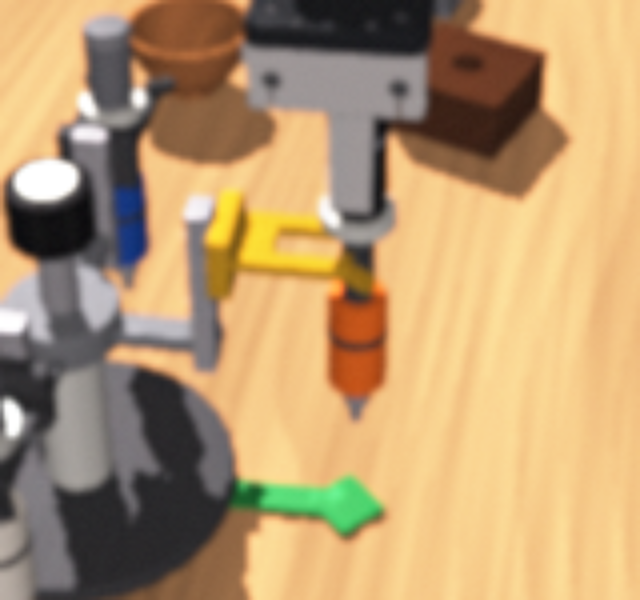

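The neck is inside the fork mouth at the right height: the tines are level with the neck, the collar is above and the body below. Finishing the entry.

Emit:
play_rows(
  steps=[
    {"x": 0.007,"y": 0.0005,"z": 0,"rx": 0,"ry": 0,"rz": 0,"hand": 0.01},
    {"x": 0.007,"y": 0.0005,"z": 0,"rx": 0,"ry": 0,"rz": 0,"hand": 0.01},
    {"x": 0.007,"y": 0.0005,"z": 0,"rx": 0,"ry": 0,"rz": 0,"hand": 0.01},
    {"x": 0.007,"y": 0.0005,"z": 0,"rx": 0,"ry": 0,"rz": 0,"hand": 0.01},
    {"x": 0,"y": 0,"z": 0,"rx": 0,"ry": 0,"rz": 0,"hand": 0.01},
    {"x": 0,"y": 0,"z": 0,"rx": 0,"ry": 0,"rz": 0,"hand": 0.01},
  ],
)

```text
time: 14.68
tool_pos: [0.51, 0.166, 0.2114]
ee_rot: [-1.571, -0.0, -1.49]
wrist_force: [0.7, 0.3, -2.7]
width: 0.0255
```

```bash
python3 - <<'E'
from both import *
o=robot.get_obs(); print(o['time'],o['tool_pos'],o['ee_rot'],o['width'],o['wrist_force'],o['wrist_torque'])
np.savez('pics/obs.npz',p=o['tool_pos'])
for n in ('side','wrist'): snap(n,n+'8'); both(n+'8');hook(n+'8')
i=cv2.imread('pics/side8.png')[170:320,190:350]; cv2.imwrite('pics/side8c.png',cv2.resize(i,None,fx=4,fy=4))
E
```

```text
14.675 [0.50995278 0.16597679 0.21142595] [-1.57118735e+00 -1.07831862e-04 -1.49007378e+00] 0.025499000639816912 [ 0.65214316  0.27393263 -2.73243295] [ 0.06303241  0.07722496 -0.0058107 ]
side8 body axis 341 (array([0.50952359, 0.1671058 ]), np.float64(0.0018879034816706864))
side8 collar 92 (array([0.50979218, 0.16602883]), np.float64(0.002094572654716294)) [0.19658769 0.20456661]
side8 0.08 93 167.1 196.7 mid 181.88 z [0.1703 0.1897 0.1911]
side8 0.09 125 168.2 196.5 mid 182.34 z [0.1737 0.1797 0.1898]
side8 0.10 67 171.9 194.9 mid 183.39 z [0.1779 0.1791 0.1803]
side8 0.11 24 172.7 178.0 mid 175.33 z [0.1784 0.1794 0.1811]
side8 0.12 31 173.4 180.7 mid 177.03 z [0.1757 0.1794 0.1805]
side8 0.13 29 174.4 191.2 mid 182.81 z [0.1771 0.179  0.1798]
side8 0.14 46 175.2 191.6 mid 183.38 z [0.1787 0.1821 0.1847]
side8 0.15 37 174.3 193.0 mid 183.62 z [0.1776 0.1789 0.1803]
side8 0.16 4 176.5 191.4 mid 183.93 z [0.1771 0.1783 0.1793]
wrist8 collar 560 (array([0.50713579, 0.16463819]), np.float64(0.0019548518223976253)) [0.20124475 0.20750185]
wrist8 0.08 1109 170.6 200.3 mid 185.49 z [0.1894 0.1911 0.192 ]
wrist8 0.09 685 171.6 198.9 mid 185.26 z [0.1796 0.1805 0.1908]
wrist8 0.10 777 173.9 196.7 mid 185.31 z [0.1795 0.1803 0.1811]
wrist8 0.11 255 175.1 195.4 mid 185.25 z [0.1796 0.1802 0.1811]
wrist8 0.12 17 175.8 194.6 mid 185.19 z [0.1793 0.1803 0.1805]
```

View pics/side8c.png

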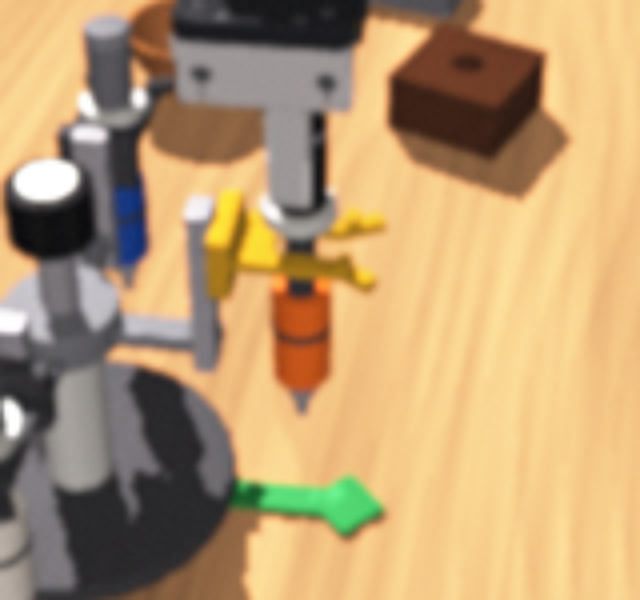

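View pics/wrist8.png

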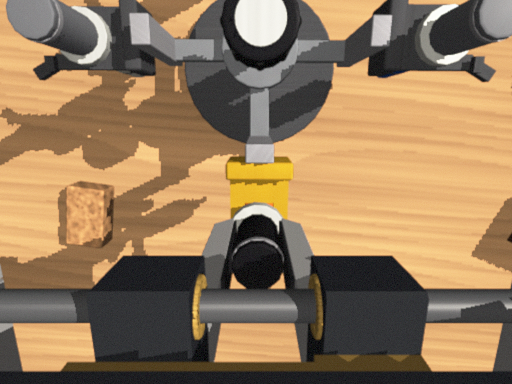

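The neck is in the slot with the collar above the seat and no contact force. Now I'll lower it by feel.

Emit:
play_rows(
  steps=[
    {"x": 0.001,"y": 0,"z": -0.003,"rx": 0,"ry": 0,"rz": 0,"hand": 0.01},
    {"x": 0,"y": 0,"z": -0.003,"rx": 0,"ry": 0,"rz": 0,"hand": 0.01},
    {"x": 0,"y": 0,"z": -0.003,"rx": 0,"ry": 0,"rz": 0,"hand": 0.01},
    {"x": 0,"y": 0,"z": -0.001,"rx": 0,"ry": 0,"rz": 0,"hand": 0.01},
    {"x": 0,"y": 0,"z": 0,"rx": 0,"ry": 0,"rz": 0,"hand": 0.01},
  ],
)

```text
time: 15.4
tool_pos: [0.5109, 0.166, 0.2013]
ee_rot: [-1.571, -0.0, -1.49]
wrist_force: [0.3, 0.3, -1.5]
width: 0.0257
```

Emit:
play_rows(
  steps=[
    {"x": 0,"y": 0,"z": -0.001,"rx": 0,"ry": 0,"rz": 0,"hand": 0.01},
    {"x": 0,"y": 0,"z": -0.001,"rx": 0,"ry": 0,"rz": 0,"hand": 0.01},
    {"x": 0,"y": 0,"z": 0,"rx": 0,"ry": 0,"rz": 0,"hand": 0.01},
  ],
)

```text
time: 15.78
tool_pos: [0.511, 0.166, 0.1994]
ee_rot: [-1.571, -0.0, -1.49]
wrist_force: [0.1, 0.1, -1.6]
width: 0.0253
```

Emit:
play_rows(
  steps=[
    {"x": 0,"y": 0,"z": -0.001,"rx": 0,"ry": 0,"rz": 0,"hand": 0.01},
    {"x": 0,"y": 0,"z": -0.001,"rx": 0,"ry": 0,"rz": 0,"hand": 0.01},
    {"x": 0,"y": 0,"z": 0,"rx": 0,"ry": 0,"rz": 0,"hand": 0.01},
  ],
)

```text
time: 16.15
tool_pos: [0.5109, 0.166, 0.1974]
ee_rot: [-1.571, -0.0, -1.49]
wrist_force: [-0.6, 0.1, -1.3]
width: 0.0254
```

Emit:
play_rows(
  steps=[
    {"x": 0,"y": 0,"z": -0.001,"rx": 0,"ry": 0,"rz": 0,"hand": 0.01},
    {"x": 0,"y": 0,"z": 0,"rx": 0,"ry": 0,"rz": 0,"hand": 0.01},
  ],
)

```text
time: 16.4
tool_pos: [0.5109, 0.166, 0.1964]
ee_rot: [-1.571, -0.0, -1.49]
wrist_force: [0.3, -0.2, -1.8]
width: 0.0255
```

Emit:
play_rows(
  steps=[
    {"x": 0,"y": 0,"z": -0.001,"rx": 0,"ry": 0,"rz": 0,"hand": 0.01},
    {"x": 0,"y": 0,"z": 0,"rx": 0,"ry": 0,"rz": 0,"hand": 0.01},
  ],
)

```text
time: 16.65
tool_pos: [0.511, 0.166, 0.1955]
ee_rot: [-1.571, -0.0, -1.49]
wrist_force: [-0.0, -0.5, -0.5]
width: 0.0256
```

Emit:
play_rows(
  steps=[
    {"x": 0,"y": 0,"z": -0.001,"rx": 0,"ry": 0,"rz": 0,"hand": 0.01},
    {"x": 0,"y": 0,"z": 0,"rx": 0,"ry": 0,"rz": 0,"hand": 0.01},
  ],
)

```text
time: 16.9
tool_pos: [0.5111, 0.166, 0.1955]
ee_rot: [-1.57, 0.0, -1.49]
wrist_force: [-1.8, -0.5, 2.9]
width: 0.0255
```

Contact came at a TCP height of 195.5 mm, so the tines' top is at 180 mm, as the cameras said. Home should be near 183.5 mm. Pressing in small steps.

Emit:
play_rows(
  steps=[
    {"x": 0,"y": 0,"z": -0.001,"rx": 0,"ry": 0,"rz": 0,"hand": 0.01},
    {"x": 0,"y": 0,"z": 0,"rx": 0,"ry": 0,"rz": 0,"hand": 0.01},
  ],
)

```text
time: 17.15
tool_pos: [0.5111, 0.166, 0.194]
ee_rot: [-1.57, 0.0, -1.49]
wrist_force: [-1.8, -0.5, 3.4]
width: 0.0254
```

Emit:
play_rows(
  steps=[
    {"x": 0,"y": 0,"z": -0.001,"rx": 0,"ry": 0,"rz": 0,"hand": 0.01},
    {"x": 0,"y": 0,"z": 0,"rx": 0,"ry": 0,"rz": 0,"hand": 0.01},
  ],
)

```text
time: 17.4
tool_pos: [0.511, 0.166, 0.1925]
ee_rot: [-1.571, -0.0, -1.49]
wrist_force: [-1.4, -1.1, 3.7]
width: 0.0255
```

Emit:
play_rows(
  steps=[
    {"x": 0,"y": 0,"z": -0.001,"rx": 0,"ry": 0,"rz": 0,"hand": 0.01},
    {"x": 0,"y": 0,"z": 0,"rx": 0,"ry": 0,"rz": 0,"hand": 0.01},
  ],
)

```text
time: 17.65
tool_pos: [0.5111, 0.166, 0.1913]
ee_rot: [-1.571, -0.0, -1.49]
wrist_force: [-1.7, -0.6, 3.5]
width: 0.0254
```

The hook slides at a steady wrist force of about 3.5 N, so it's following without binding.

Emit:
play_rows(
  steps=[
    {"x": 0,"y": 0,"z": -0.001,"rx": 0,"ry": 0,"rz": 0,"hand": 0.01},
    {"x": 0,"y": 0,"z": -0.001,"rx": 0,"ry": 0,"rz": 0,"hand": 0.01},
    {"x": 0,"y": 0,"z": 0,"rx": 0,"ry": 0,"rz": 0,"hand": 0.01},
  ],
)

```text
time: 18.02
tool_pos: [0.511, 0.166, 0.1893]
ee_rot: [-1.571, -0.0, -1.49]
wrist_force: [-0.5, 0.7, 2.2]
width: 0.0254
```

Emit:
play_rows(
  steps=[
    {"x": 0,"y": 0,"z": -0.001,"rx": 0,"ry": 0,"rz": 0,"hand": 0.01},
    {"x": 0,"y": 0,"z": -0.001,"rx": 0,"ry": 0,"rz": 0,"hand": 0.01},
    {"x": 0,"y": 0,"z": 0,"rx": 0,"ry": 0,"rz": 0,"hand": 0.01},
  ],
)

```text
time: 18.4
tool_pos: [0.511, 0.166, 0.1873]
ee_rot: [-1.571, -0.0, -1.49]
wrist_force: [-1.5, -1.5, 2.8]
width: 0.0257
```

Emit:
play_rows(
  steps=[
    {"x": 0,"y": 0,"z": -0.001,"rx": 0,"ry": 0,"rz": 0,"hand": 0.01},
    {"x": 0,"y": 0,"z": -0.001,"rx": 0,"ry": 0,"rz": 0,"hand": 0.01},
    {"x": 0,"y": 0,"z": 0,"rx": 0,"ry": 0,"rz": 0,"hand": 0.01},
  ],
)

```text
time: 18.77
tool_pos: [0.511, 0.166, 0.1854]
ee_rot: [-1.571, -0.0, -1.49]
wrist_force: [-1.3, 0.1, 2.9]
width: 0.0258
```

Emit:
play_rows(
  steps=[
    {"x": 0,"y": 0,"z": -0.001,"rx": 0,"ry": 0,"rz": 0,"hand": 0.01},
    {"x": 0,"y": 0,"z": 0,"rx": 0,"ry": 0,"rz": 0,"hand": 0.01},
  ],
)

```text
time: 19.02
tool_pos: [0.511, 0.166, 0.1844]
ee_rot: [-1.571, -0.0, -1.49]
wrist_force: [-0.9, -1.8, 3.2]
width: 0.0252
```

Emit:
play_rows(
  steps=[
    {"x": 0,"y": 0,"z": -0.0005,"rx": 0,"ry": 0,"rz": 0,"hand": 0.01},
    {"x": 0,"y": 0,"z": 0,"rx": 0,"ry": 0,"rz": 0,"hand": 0.01},
  ],
)

```text
time: 19.27
tool_pos: [0.511, 0.166, 0.1839]
ee_rot: [-1.571, -0.0, -1.49]
wrist_force: [-1.3, 0.1, 3.8]
width: 0.0257
```

Emit:
play_rows(
  steps=[
    {"x": 0,"y": 0,"z": -0.0005,"rx": 0,"ry": 0,"rz": 0,"hand": 0.01},
    {"x": 0,"y": 0,"z": 0,"rx": 0,"ry": 0,"rz": 0,"hand": 0.01},
  ],
)

```text
time: 19.52
tool_pos: [0.511, 0.166, 0.1835]
ee_rot: [-1.571, -0.0, -1.49]
wrist_force: [-0.9, -0.4, 3.5]
width: 0.0256
```

Emit:
play_rows(
  steps=[
    {"x": 0,"y": 0,"z": -0.0005,"rx": 0,"ry": 0,"rz": 0,"hand": 0.01},
    {"x": 0,"y": 0,"z": 0,"rx": 0,"ry": 0,"rz": 0,"hand": 0.01},
  ],
)

```text
time: 19.77
tool_pos: [0.511, 0.166, 0.1834]
ee_rot: [-1.57, -0.0, -1.49]
wrist_force: [-1.5, -0.1, 4.7]
width: 0.0259
```

Emit:
play_rows(
  steps=[
    {"x": 0,"y": 0,"z": -0.0005,"rx": 0,"ry": 0,"rz": 0,"hand": 0.01},
    {"x": 0,"y": 0,"z": 0,"rx": 0,"ry": 0,"rz": 0,"hand": 0.01},
  ],
)

```text
time: 20.02
tool_pos: [0.511, 0.166, 0.1834]
ee_rot: [-1.57, 0.0, -1.49]
wrist_force: [-2.3, -0.2, 6.4]
width: 0.0257
```

Emit:
play_rows(
  steps=[
    {"x": 0,"y": 0,"z": -0.0005,"rx": 0,"ry": 0,"rz": 0,"hand": 0.01},
    {"x": 0,"y": 0,"z": 0,"rx": 0,"ry": 0,"rz": 0,"hand": 0.01},
  ],
)

```text
time: 20.27
tool_pos: [0.5111, 0.166, 0.1834]
ee_rot: [-1.57, 0.0, -1.49]
wrist_force: [-2.6, -0.3, 9.2]
width: 0.0255
```

Emit:
play_rows(
  steps=[
    {"x": 0,"y": 0,"z": -0.0005,"rx": 0,"ry": 0,"rz": 0,"hand": 0.01},
    {"x": 0,"y": 0,"z": 0,"rx": 0,"ry": 0,"rz": 0,"hand": 0.01},
    {"x": 0,"y": 0,"z": 0,"rx": 0,"ry": 0,"rz": 0,"hand": 0.01},
  ],
)

```text
time: 20.65
tool_pos: [0.5111, 0.166, 0.1833]
ee_rot: [-1.569, 0.0, -1.49]
wrist_force: [-4.1, -0.3, 10.1]
width: 0.0253
```

```bash
python3 - <<'E'
from both import *
o=robot.get_obs(); print(o['time'],o['tool_pos'],o['ee_rot'],o['width'],o['wrist_force'],o['wrist_torque'])
np.savez('pics/obs.npz',p=o['tool_pos'])
for n in ('side','wrist'): snap(n,n+'9'); both(n+'9');hook(n+'9')
E
```

```text
20.65 [0.51105682 0.16603313 0.18333121] [-1.56936422e+00  6.22223161e-05 -1.48996580e+00] 0.025273165614317587 [-4.10597786 -0.32210614 10.11648504] [-0.04650309  0.76820846  0.01268719]
side9 body axis 301 (array([0.51116184, 0.16740079]), np.float64(0.0016509690608435146))
side9 collar 84 (array([0.51082832, 0.16554553]), np.float64(0.0020680474317937695)) [0.16961064 0.17660381]
side9 0.08 87 168.0 196.6 mid 182.32 z [0.1585 0.1777 0.1788]
side9 0.09 123 169.0 196.4 mid 182.68 z [0.1604 0.1675 0.1779]
side9 0.10 39 171.8 194.7 mid 183.23 z [0.166  0.1672 0.1685]
side9 0.11 12 173.4 175.2 mid 174.31 z [0.1645 0.1668 0.1676]
side9 0.12 15 173.8 175.2 mid 174.51 z [0.1626 0.1655 0.1676]
side9 0.13 20 174.5 191.5 mid 182.99 z [0.1658 0.167  0.168 ]
side9 0.14 47 174.7 191.9 mid 183.33 z [0.1663 0.1691 0.1725]
side9 0.15 39 174.0 193.7 mid 183.84 z [0.166  0.167  0.1682]
wrist9 collar 559 (array([0.50828784, 0.16456822]), np.float64(0.001955581599403728)) [0.17297517 0.17933392]
wrist9 0.08 1189 170.5 200.5 mid 185.49 z [0.1763 0.1791 0.18  ]
wrist9 0.09 779 171.5 199.1 mid 185.32 z [0.1676 0.1685 0.1789]
wrist9 0.10 637 173.9 196.6 mid 185.26 z [0.1674 0.1682 0.1692]
wrist9 0.11 126 174.8 195.4 mid 185.08 z [0.1676 0.1683 0.1694]
wrist9 0.12 4 178.8 179.1 mid 178.93 z [0.2186 0.222  0.225 ]
```

The tines' top dropped from 179.2 to 167.1 mm (12.1 mm), and the force rises on the stop with no further travel, so the hook is home. I'll ease off, open and rise.

Emit:
play_rows(
  steps=[
    {"x": 0,"y": 0,"z": 0.001,"rx": 0,"ry": 0,"rz": 0,"hand": 0.01},
    {"x": 0,"y": 0,"z": 0.0005,"rx": 0,"ry": 0,"rz": 0,"hand": 0.01},
    {"x": 0,"y": 0,"z": 0,"rx": 0,"ry": 0,"rz": 0,"hand": 0.01},
  ],
)

```text
time: 21.12
tool_pos: [0.5111, 0.166, 0.1834]
ee_rot: [-1.57, -0.0, -1.49]
wrist_force: [-1.2, -0.7, 6.4]
width: 0.0258
```

Emit:
play_rows(
  steps=[
    {"x": 0,"y": 0,"z": 0,"rx": 0,"ry": 0,"rz": 0,"hand": 0.03},
    {"x": 0,"y": 0,"z": 0,"rx": 0,"ry": 0,"rz": 0,"hand": 0.05},
    {"x": 0,"y": 0,"z": 0,"rx": 0,"ry": 0,"rz": 0,"hand": 0.07},
    {"x": 0,"y": 0,"z": 0,"rx": 0,"ry": 0,"rz": 0,"hand": 0.07},
    {"x": 0,"y": 0,"z": 0,"rx": 0,"ry": 0,"rz": 0,"hand": 0.07},
  ],
)

```text
time: 21.75
tool_pos: [0.511, 0.166, 0.1829]
ee_rot: [-1.571, -0.0, -1.49]
wrist_force: [-0.4, -1.2, 0.0]
width: 0.0666
```

```bash
python3 - <<'E'
from both import *
o=robot.get_obs(); print(o['time'],o['tool_pos'],o['width'],o['wrist_force'])
snap('wrist','wrist10');snap('side','side10')
E
```

```text
21.75 [0.51103532 0.16598518 0.18289964] 0.06655344091952979 [-0.3882597  -1.19142364  0.03202773]
```

View pics/wrist10.png

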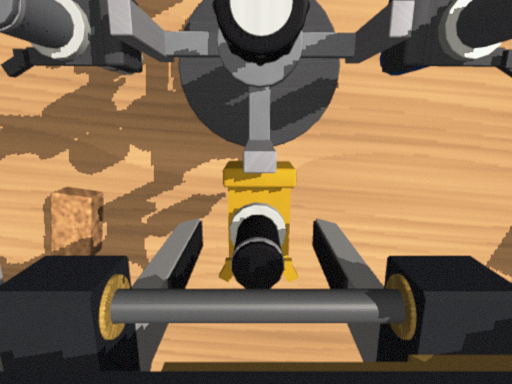

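The fingers are open on both sides of the cap (px 258,262), and the handpiece hangs by its collar in the fork. Retreating upwards.

Emit:
play_rows(
  steps=[
    {"x": 0,"y": 0,"z": 0.02,"rx": 0,"ry": 0,"rz": 0,"hand": 0.07},
    {"x": 0,"y": 0,"z": 0.04,"rx": 0,"ry": 0,"rz": 0,"hand": 0.07},
    {"x": 0,"y": 0,"z": 0.04,"rx": 0,"ry": 0,"rz": 0,"hand": 0.07},
    {"x": -0.04,"y": 0,"z": 0.01,"rx": 0,"ry": 0,"rz": 0,"hand": 0.07},
    {"x": -0.06,"y": 0,"z": 0,"rx": 0,"ry": 0,"rz": 0,"hand": 0.07},
    {"x": 0,"y": 0,"z": 0,"rx": 0,"ry": 0,"rz": 0,"hand": 0.07},
    {"x": 0,"y": 0,"z": 0,"rx": 0,"ry": 0,"rz": 0,"hand": 0.07},
  ],
)

```text
time: 22.72
tool_pos: [0.4113, 0.166, 0.2934]
ee_rot: [-1.569, 0.0, -1.49]
wrist_force: [0.1, 0.2, -1.4]
width: 0.0702
```

```bash
python3 - <<'E'
from both import *
o=robot.get_obs(); print(o['time'],o['tool_pos'],o['width'],o['wrist_force'])
np.savez('pics/obs.npz',p=np.array([.511,.166,.1834]))
for n in ('side','scene','wrist'): snap(n,n+'11'); both(n+'11'); hook(n+'11')
i=cv2.imread('pics/side11.png')[170:320,190:350]; cv2.imwrite('pics/side11c.png',cv2.resize(i,None,fx=4,fy=4))
for n in ('side11','scene11'):
    s=ld(n);W=pts(s);V=s['color'].max(-1);x,y,z=np.moveaxis(W,-1,0)
    c=(V<80)&(np.hypot(x-.511,y-.166)<.025)&(z>.18)&(z<.222)
    if c.sum()>8: print(n,'cap',c.sum(),circ(W[c][:,:2],.013),np.percentile(z[c],[2,98]))
E
```

```text
22.725 [0.41134027 0.16604817 0.29337551] 0.07017393221144728 [ 0.1357472   0.24893771 -1.44881037]
side11 body axis 310 (array([0.51115399, 0.16749173]), np.float64(0.001751152987054072))
side11 collar 106 (array([0.51057348, 0.16514618]), np.float64(0.0024051227114855007)) [0.16857119 0.17922266]
side11 0.08 87 167.5 196.2 mid 181.83 z [0.1574 0.1779 0.179 ]
side11 0.09 127 168.2 196.4 mid 182.3 z [0.1607 0.1675 0.1775]
side11 0.10 39 171.9 195.2 mid 183.54 z [0.1656 0.1671 0.1687]
side11 0.11 11 172.3 175.5 mid 173.89 z [0.166  0.1672 0.1678]
side11 0.12 14 173.5 175.1 mid 174.27 z [0.164  0.1659 0.168 ]
side11 0.13 17 174.2 178.1 mid 176.14 z [0.1654 0.1666 0.1681]
side11 0.14 52 175.1 191.8 mid 183.42 z [0.1668 0.1697 0.1726]
side11 0.15 40 173.9 193.5 mid 183.69 z [0.1656 0.1673 0.1686]
side11 0.16 4 174.3 191.3 mid 182.79 z [0.1662 0.1674 0.1676]
scene11 collar 24 (array([0.50682762, 0.1662964 ]), np.float64(0.002419737354915128)) [0.16951418 0.1782213 ]
scene11 0.08 83 169.6 199.7 mid 184.63 z [0.1565 0.1687 0.1793]
scene11 0.09 7 171.9 198.1 mid 185.01 z [0.178  0.1786 0.179
[... 336 characters left out ...]
id 185.5 z [0.1783 0.1792 0.1802]
wrist11 0.09 664 171.7 199.3 mid 185.5 z [0.1675 0.1687 0.1785]
wrist11 0.10 222 174.3 196.5 mid 185.38 z [0.1676 0.1684 0.1705]
wrist11 0.11 77 175.2 195.0 mid 185.1 z [0.1675 0.1688 0.2226]
wrist11 0.12 52 176.0 194.3 mid 185.14 z [0.1672 0.168  0.1692]
wrist11 0.13 189 176.6 193.7 mid 185.14 z [0.1674 0.1682 0.1692]
wrist11 0.14 233 176.3 193.6 mid 184.93 z [0.1678 0.1726 0.1741]
wrist11 0.15 184 175.1 194.5 mid 184.76 z [0.1671 0.1683 0.1693]
side11 cap 186 (array([0.51030545, 0.16736959]), np.float64(0.0008907890834933142)) [0.18095861 0.22162212]
scene11 cap 129 (array([0.50871159, 0.16580411]), np.float64(0.001421055203000452)) [0.18045948 0.22151313]
```

View pics/side11c.png

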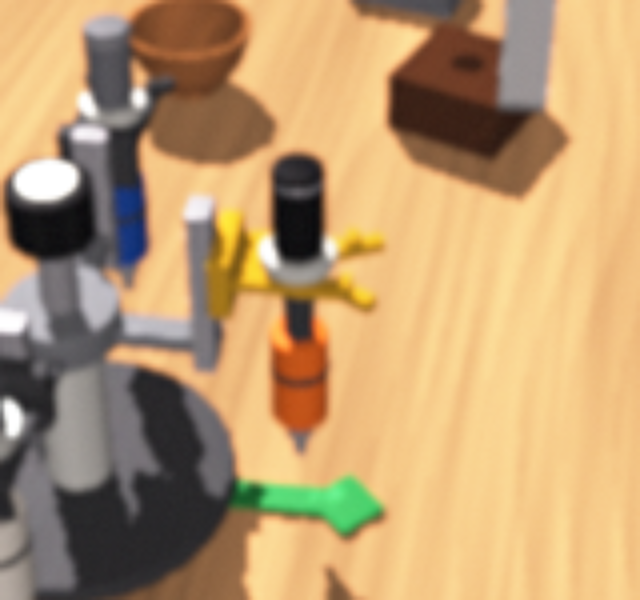

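View pics/scene11.png

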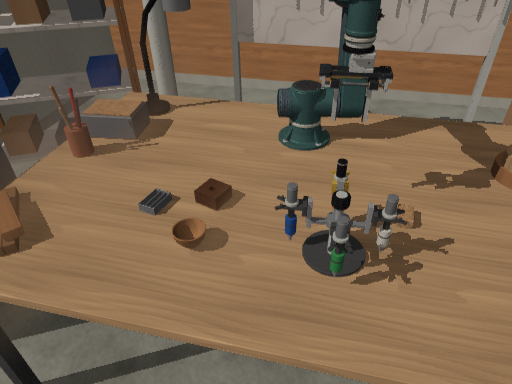

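The handpiece hangs upright in the yellow hook at the pointer (side crop, cap px 298,200). In the scene view the bowl (px 189,233), tray (px 155,201) and rest are where they were. Handing the job in.

```bash
python3 -c "
from bench import workorder
print(workorder.close_job())"
```

```text
the job is handed in; nothing more can be done
None
```

I turned the carousel about 190° by its knob so the empty yellow hook faces the green pointer, with the handpiece still in its rest. Then I hung the handpiece in the fork, pressed the hook home by feel, let go and backed off. The job was handed in at about 23 s of the 72 s allowed, and it reports no verdict.

What the last checks showed:
- **Pointer:** in the side view the hook stood at about 183.4° and the pointer at about 183.7°, roughly 1 mm apart at the seat. The cameras disagree by up to about 2° on absolute angle (up to about 4 mm at the seat), still inside the 10 mm limit.
- **Hook travel:** the tines were met at about 180 mm and dropped about 12.1 mm onto the rigid stop. The hook was still there after release.
- **Pressing force:** the wrist reading peaked at about 10 N on the stop. With the handpiece's weight of about 2 N, that is about 12 N against the carousel. I read the force only at the end of each move.
- **Handpiece:** its axis measures within about 3 mm of the seat point in the side and scene views. It is upright and touches only the hook.
- **Collar fits:** these were less consistent. The scene view gave about 5 mm from the seat and the wrist view about 3 mm, probably because few pixels were usable.
- **Bowl, tray and cork block:** the bowl and tray look unmoved in the scene view. I judged this by eye, not by measurement. I did not check the cork block in the final pictures, but it was undisturbed in the wrist view after release.

One early move call was refused because its rows lacked some of the required keys. It had no effect on the scene.

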